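Load the engraver with the blanks that match the sample

TASK

Slide the engraver's amber guard right back, take out the finished dark plaque and lay it in the middle of the cork mat, and lay every blank in the trays that has the same shape as the sample on the green pad flat in the engraver's bed, side by side. Then slide the guard fully shut, and only after that roll the power thumbwheel until its yellow stripe is level with the red index lines. Leave the other blanks in their trays, and do not disturb the samples, the mug or the glue.

Things in the scene. Friction and masses are not known exactly. Their poses are not given: they have to be found in the camera images.
- machine: White desktop laser engraver, fixed. Origin on the table under the centre of its bed; x points to its rear (away from the robot), y to its left; turned up to 0.12 rad. Walls round the bed 12 mm thick, top 75 mm above the table. On its right (-y) a control strip 70 mm wide, top 60 mm high; behind the bed a housing 75 mm high.
- bed (a point): Centre of the bed's floor, 30 mm above the table; axes as the machine's. The clear bed is 211 mm (x) by 240 mm (y), walls 45 mm above it. With the guard fully back, its front edge still overhangs the rearmost 13 mm of the bed.
- guard (a joint): Amber clear guard, a 6 mm horizontal panel sliding over the bed in the machine's x: 0 m = fully shut (forward, toward the robot), 0.21 m = fully back. It needs about 2 N and stays where it is left. Its top is 84 mm above the table.
- guard_handle (a point): Middle of the upper part of the black upright rib on the guard's front edge, by which it is moved: 14 mm thick (machine x), 80 mm long (machine y), top 116 mm above the table (10 mm above this point); moves with the guard.
- wheel (a joint): Grey power thumbwheel in a slot of the control strip, axle along machine y, radius 30 mm, 16 mm wide. 0 rad: its yellow stripe is on top, level with the red index lines; positive: stripe toward machine +x. Turns -1.3 to 1.3, starts at 0.5 to 0.95; light friction (0.02 N m), stays put. A fingertip pressed lightly on its top and drawn toward the robot lowers it, 30 mm per rad.
- wheel_top (a point): Highest point of the thumbwheel's rim, 73 mm above the table and 13 mm above the strip; fixed to the machine.
- plaque: Finished dark rectangular wooden plaque, 90 (x) x 50 (y) x 16 mm, loose, origin at its centre; starts flat in the bed.
- mat: Cork mat on the table at the robot's right, 150 (x) x 130 (y) x 4 mm, fixed; origin under its centre.
- tray_left: Shallow blue tray (blank bin), fixed, 220 x 220 mm, floor 4 mm thick, rim top 14 mm above the table; origin under its centre.
- tray_right: Shallow blue tray (blank bin), fixed, 300 (x) x 116 (y) mm, floor 4 mm thick, rim top 14 mm above the table; origin under its centre.
- pad: Green pad, 110 x 110 x 3 mm, fixed; the sample that counts lies on it. Origin under its centre.
- slate: Dark grey plate, 110 x 110 x 3 mm, fixed; it holds another sample, not wanted today.
- sample_key: Finished sample, key-shaped exactly like the key blanks, with a dark cross mark; lies on the green pad or on the dark plate.
- sample_bracket: Finished sample, L-shaped exactly like the bracket blanks, with a dark cross mark; lies on the green pad or on the dark plate.
- cam1: Loose pale wooden cam-shaped blank (origin at mid-thickness; disc of radius 25 mm centred at x = -12 mm, 24 mm wide rounded nose to x = +40 mm; 22 mm thick), in a tray; matches neither sample.
- mug: Blue mug, bystander, radius 38 mm, 85 mm high, left of the left tray.
- glue: White glue bottle with orange cap, bystander, radius 26 mm, 130 mm high, to the right of the mat.
- key1: Loose pale wooden key blank, 22 mm thick, may be absent. Origin at mid-thickness, z its thickness: round bow, radius 18 mm, centred at x = -22 mm; shaft 18 mm wide along x to +40 mm; a tooth 12 x 13 mm on its +y side at x = 28 to 40 mm. Grip the bare shaft (x +11 mm), closing along y. Blanks start flat in the trays at any yaw, 90 mm or more between centres.
- key2: Loose pale wooden key blank, 22 mm thick, may be absent. Origin at mid-thickness, z its thickness: round bow, radius 18 mm, centred at x = -22 mm; shaft 18 mm wide along x to +40 mm; a tooth 12 x 13 mm on its +y side at x = 28 to 40 mm. Grip the bare shaft (x +11 mm), closing along y. Blanks start flat in the trays at any yaw, 90 mm or more between centres.
- key3: Loose pale wooden key blank, 22 mm thick, may be absent. Origin at mid-thickness, z its thickness: round bow, radius 18 mm, centred at x = -22 mm; shaft 18 mm wide along x to +40 mm; a tooth 12 x 13 mm on its +y side at x = 28 to 40 mm. Grip the bare shaft (x +11 mm), closing along y. Blanks start flat in the trays at any yaw, 90 mm or more between centres.
- bracket1: Loose pale wooden L bracket blank, 22 mm thick, may be absent. Origin at mid-thickness, z its thickness, centre of its 64 x 52 mm outline: long leg x -32 to +32, y -26 to -6 mm; short leg x -32 to -12, y -6 to +26 mm. Grip the long leg at (+8, -16) closing along y, or the short leg at (-22, +10) closing along x. Starts flat in a tray at any yaw.
- bracket2: Loose pale wooden L bracket blank, 22 mm thick, may be absent. Origin at mid-thickness, z its thickness, centre of its 64 x 52 mm outline: long leg x -32 to +32, y -26 to -6 mm; short leg x -32 to -12, y -6 to +26 mm. Grip the long leg at (+8, -16) closing along y, or the short leg at (-22, +10) closing along x. Starts flat in a tray at any yaw.
- bracket3: Loose pale wooden L bracket blank, 22 mm thick, may be absent. Origin at mid-thickness, z its thickness, centre of its 64 x 52 mm outline: long leg x -32 to +32, y -26 to -6 mm; short leg x -32 to -12, y -6 to +26 mm. Grip the long leg at (+8, -16) closing along y, or the short leg at (-22, +10) closing along x. Starts flat in a tray at any yaw.
Mind the look-alikes: they are no part of the job. What is shaped like the key2 but blue or grey is not meant.

How it is judged:
By the outcome, as a careful person would: the job done as asked, in the order asked, and still so for the second after the job is handed in, with the robot touching nothing.
Of key1, key2, key3 only 2 to 3 are there at a start; the rules pass over those that are not, and their reading is None.
Of bracket1, bracket2, bracket3 only 2 to 3 are there at a start; the rules pass over those that are not, and their reading is None.
At some moment in a run one of key1, key2, key3, bracket1, bracket2, bracket3, plaque may be knocked a few centimetres aside while the robot is not near it.
Once in a run the grip may slacken for a moment while it holds something.
It also fails if it takes over 210 s, if anything falls off the work surface, if the arm or the gripper's body presses on something with over 40 N, if the wrist force passes 120 N, or if a joint passes its speed limit or range.

ROBOT

A 6-joint arm with a two-finger parallel gripper is mounted at the origin on the work surface. World frame = base frame: x ahead of the robot, y to its left, z up, the work surface at z = 0. Lengths are in m, angles in rad, forces in N, time in s.
With the tool pointing down it reaches from about 0.4 to 0.925 m from the base axis. Payload 12.5 kg.
Tool frame: the origin (TCP) lies at the very end of the fingers, on their centre line; the grasp point (between the pads) lies 19 mm behind it; z points along the fingers, y is the line along which they close (so a half turn about z gives the same grasp; the last joint's range is limited). The gripper opens to 95 mm and grips with 3 to 60 N. Pads are 20 mm wide; open, the fingers measure 119 mm over their backs; the gripper's body (75 mm by 180 mm) begins 59 mm behind the grasp point.
Start: joints at [-1.231, 0.491, 1.559, -0, 1.092, -0.106], TCP at [0.27, -0.564, 0.215] pointing down, gripper open.
Joint ranges: [-3.1, 3.1], [-0.84, 2.19], [0.05, 2.79], [-1.13, 4.28], [0.06, 2.93], [-2.69, 2.69]. Speed limits (rad/s): [2.22, 2.22, 2.79, 3.14, 3.14, 3.14].

INTERFACE

Orientations are given as [roll, pitch, yaw] about the fixed x, y, z axes, in that order (R = Rz(yaw) Ry(pitch) Rx(roll)).
In Python, from station import ctrl gives the robot as it stands.
- The arm moves only by the tool drive_tool, never from a script. Its argument "deltas" is one flat list of numbers, 6 for each row, row after row: the shift along the world's x, y, z normalised to -1 to 1, where 1 is 0.2 m, then the turn, a rotation vector about the world's x, y, z normalised to -1 to 1, where 1 is 120 degrees. In form: [tx, ty, tz, wx, wy, wz, tx, ty, tz, wx, wy, wz, ...]. A call has 1 to 10 rows; each row is the pose to reach, as a shift and turn from the pose commanded when the call began; what a row does not reach only later rows make up. A row lasts 1/10 s, in which the tool goes at most 50 mm and 8.59 degrees, less where a joint would pass 70% of its speed; a pose out of reach is approached as far as the arm can. A call with a number of a shift or a turn outside -1 to 1 is refused whole. A call with a gripper value outside its range is refused whole. "claw" is the gripper's target within -1 to 1 (fully open at 1, half-way at 0, shut at -1), set as the call begins (left out, the last holds). The fingers move at their own pace and stop on an object; "grip_force" is the grip in N (left out, the last holds). Time passes only in rows, so rows that repeat a pose let the fingers close. It gives the time, the measured TCP pose, the force, the opening and the grip force at its end, in the units of the state.
- ctrl.get_obs(): the state, without advancing time (a new reading comes with each control period).
- ctrl.snapshot(name): name is "scene" or "top" or "wrist"; returns a dict with "image" (420x560x3 uint8, red, green, blue), "fx", "fy", "cx", "cy" (pixels), "camera_from_world" (4x4, takes a point from world to camera coordinates); the wrist camera has in their place "hand_eye" (4x4, takes a point from camera to tool coordinates, whose origin is the TCP and whose axes are the flange's). Camera axes: x right, y down, z forward; pixel columns grow to the right and rows downward; lengths in m; the calibration is good to about 2 mm. A picture is of the moment at which its call begins: read the wrist's pose just before it. There is no depth.
- ctrl.finish_job(): hands the job in; it is judged then, once.
Trained networks look in the newest picture that a camera, given by its name, has taken for a name from the list of things; names that differ only in an ending like _2 or _b are one class to them, and where a whole thing is asked for, a point or a joint stands for the part that bears it (a point fixed in the world has none). Each returns a list of dicts, best first, with "conf" (0 to 1); they miss things now and then, are a little off and sometimes report something else, mostly with a low value. They report only what shows in the picture. A call takes as long as a camera call. They do not tell look-alikes from the thing itself.
- ctrl.search_frame(thing, camera): "rect" ([centre column, centre row, width, height] in pixels, round what is visible of it).
- ctrl.masks_of(thing, camera): "mask" (420x560 bool, what is visible of it) and "rect" ([centre column, centre row, width, height] in pixels, round what is visible of it).
The state is a dict: "clock": time; "joints": joint angles; "qd": joint speeds; "effort": joint torques, N m; "ee_pos": TCP position; "tool_rot": TCP orientation; "ft_force": force on the tool from outside, world axes, zero at the start; "wrist_torque": the same for the moment, N m; "gripper_width": finger opening in m; "grip_force": force on a finger pad.
Only numpy, scipy, OpenCV 4.12 (cv2) and the standard library are available. Lean on these libraries where they do the work, as an engineer would, in place of code of your own. Each camera call takes 0.05 s, during which the arm holds its last target. There are 200 camera calls.

## Working session

There is one attempt and no reset: what is moved stays moved. The work goes in short steps, Python scripts to look and compute and a tool call to move; the robot and the scene stay as the last step left them, time stands still between calls to the robot, and variables do not carry over. Pictures are saved under pics/ and viewed, at most 14 in all, crops included, and the job is handed in when it is done.

Besides the shell and the picture viewer there is one more tool, called after ">>>" as name(argument=value, ...) on one line, values as JSON. drive_tool: Moves the arm, as the interface text tells. Scaled input: -1 to 1 covers 0.2 m each way for a shift and 120 degrees each way for a turn. Its arguments: {"type":"object","properties":{"deltas":{"type":"array"},"claw":{"type":"number"},"grip_force":{"type":"number"}},"required":["deltas"]}

```bash
mkdir -p pics; ls; python3 - <<'E'
from station import ctrl
import cv2
print(ctrl.get_obs())
for n in ["scene","top"]:
    s=ctrl.snapshot(n); cv2.imwrite(f"pics/{n}0.png",cv2.cvtColor(s["image"],cv2.COLOR_RGB2BGR))
    print(n,s["fx"],s["cx"],s["cy"],s["camera_from_world"])
E
```

```text
pics
{'clock': 0.0, 'joints': array([-1.23058309e+00,  4.91521767e-01,  1.55944622e+00,  3.59300613e-05,
        1.09169230e+00, -1.05572415e-01]), 'qd': array([-0.00216991, -0.00059504, -0.00124555,  0.00012503,  0.00034496,
       -0.00067968]), 'effort': array([-4.52114373e-04, -6.12638998e+01, -2.58175921e+01,  6.92362594e-02,
        4.82550357e-02, -1.06609316e-04]), 'ee_pos': array([ 0.26944266, -0.56367153,  0.21408634]), 'tool_rot': array([-3.14053432e+00, -1.44193343e-04,  4.45768996e-01]), 'ft_force': array([-0.55321399, -0.23834815,  0.75197772]), 'wrist_torque': array([0.03432522, 0.01846925, 0.01106287]), 'grip_force': 0.0, 'gripper_width': 0.09505219753220498}
scene 405.57793568024744 282.6341630096714 207.77286028891322 [[ 0.24753841  0.96877862  0.01388247 -0.12303703]
 [ 0.7568351  -0.18439784 -0.62705508 -0.33432511]
 [-0.60491765  0.16572696 -0.77885121  1.60798451]
 [ 0.          0.          0.          1.        ]]
top 405.20810494459437 275.0751314443639 202.14412379868796 [[ 0.00180461 -0.99999145  0.00372195 -0.02032951]
 [-0.9825169  -0.00246595 -0.18615707  0.51212144]
 [ 0.18616466 -0.00332094 -0.98251295  1.25548174]
 [ 0.          0.          0.          1.        ]]
```

View pics/top0.png

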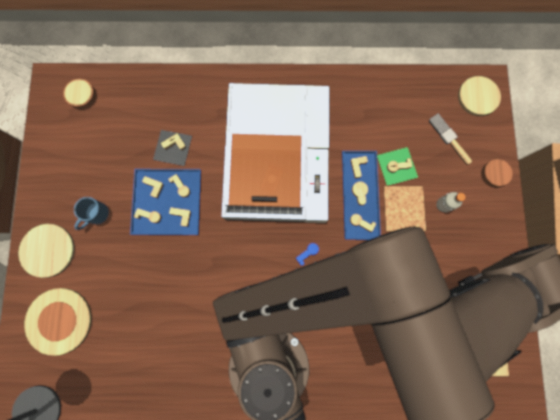

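View pics/scene0.png

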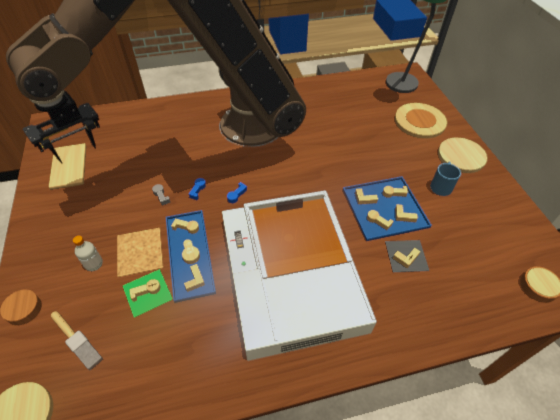

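```bash
cat > h.py <<'E'
import numpy as np, cv2
from station import ctrl
from scipy.optimize import minimize
from scipy.spatial.transform import Rotation as Ro
def snap(n, save=None):
    o=ctrl.get_obs(); s=ctrl.snapshot(n)
    if n=="wrist":
        T=np.eye(4); T[:3,:3]=Ro.from_euler('xyz',o["tool_rot"]).as_matrix(); T[:3,3]=o["ee_pos"]
        s["camera_from_world"]=np.linalg.inv(T@s["hand_eye"])
    s["K"]=np.array([[s["fx"],0,s["cx"]],[0,s["fy"],s["cy"]],[0,0,1]])
    if save: cv2.imwrite(f"pics/{save}.png",cv2.cvtColor(s["image"],cv2.COLOR_RGB2BGR))
    return s
def proj(s,P):
    M=s["camera_from_world"]; p=(np.atleast_2d(P)@M[:3,:3].T+M[:3,3])@s["K"].T
    return p[:,:2]/p[:,2:]
def unproj(s,uv,z):
    M=s["camera_from_world"]; R=M[:3,:3]; c=-R.T@M[:3,3]
    d=np.c_[np.atleast_2d(uv),np.ones(len(np.atleast_2d(uv)))]@np.linalg.inv(s["K"]).T@R
    return (c+d*((z-c[2])/d[:,2])[:,None])
a=np.linspace(np.pi/6,2*np.pi-np.pi/6,25)
KEY=np.r_[np.c_[-.022+.018*np.cos(a),.018*np.sin(a)],[[.04,-.009],[.04,.022],[.028,.022],[.028,.009]]]
BRK=np.array([[-32,-26],[32,-26],[32,-6],[-12,-6],[-12,26],[-32,26]])/1000
def rect(a,b): return np.array([[-a,-b],[a,-b],[a,b],[-a,b]])/2
def render(s,poly,x,y,yaw,z0,z1,up=4):
    c,n=np.cos(yaw),np.sin(yaw); q=poly@np.array([[c,n],[-n,c]])+[x,y]
    A=proj(s,np.c_[q,np.full(len(q),z0)]); B=proj(s,np.c_[q,np.full(len(q),z1)])
    m=np.zeros((420,560),np.uint8); f=lambda p:cv2.fillPoly(m,[np.round(np.clip(p,-5000,5000)*16).astype(np.int32)],1,shift=4)
    f(A);f(B)
    for i in range(len(q)):
        j=(i+1)%len(q); f(np.array([A[i],A[j],B[j],B[i]]))
    return m.astype(bool)
def fit(s,mask,poly,z0,z1,yaws=None):
    ys,xs=np.nonzero(mask); c=unproj(s,[[xs.mean(),ys.mean()]],(z0+z1)/2)[0]
    soft=lambda m:cv2.GaussianBlur(m.astype(np.float32),(0,0),1.2)
    t=soft(mask)
    def cost(p): 
        r=soft(render(s,poly,p[0]/100,p[1]/100,p[2]*2/3,z0,z1)); return np.abs(r-t).sum()/t.sum()
    best=None
    for w in (np.arange(0,2*np.pi,np.pi/6) if yaws is None else yaws):
        r=minimize(cost,[c[0]*100,c[1]*100,w*1.5],method="Nelder-Mead",options=dict(initial_simplex=np.array([c[0]*100,c[1]*100,w*1.5])+np.array([[0,0,0],[1,0,0],[0,1,0],[0,0,.4]]),xatol=.01,fatol=1e-4))
        if best is None or r.fun<best[0]: best=(r.fun,r.x[0]/100,r.x[1]/100,(r.x[2]*2/3+np.pi)%(2*np.pi)-np.pi)
    return np.round(best,4)
E
python3 - <<'E'
from h import *
for n in ["top","scene"]:
    s=snap(n)
    print(n)
    for t in ["key1","bracket1","cam1","sample_key","sample_bracket","plaque","mat","tray_left","tray_right","guard","guard_handle","wheel","machine","pad"]:
        for d in ctrl.search_frame(t,n)[:7]:
            z={"wheel":.07,"guard_handle":.116,"guard":.084,"machine":.075,"mat":.004}.get(t,.02)
            print(t,round(d["conf"],2),np.round(d["rect"],1),unproj(s,[d["rect"][:2]],z)[0].round(3))
    im=cv2.cvtColor(s["image"],cv2.COLOR_RGB2BGR)
    if n=="top":
        A=cv2.resize(im[125:245,120:320],None,fx=4,fy=4,interpolation=3); B=cv2.resize(im[140:250,300:440],None,fx=5,fy=5,interpolation=3)
        cv2.imwrite("pics/b.png",B); cv2.imwrite("pics/a.png",A)
E
```

```text
top
key1 0.67 [362.3 221.9  32.   15.1] [ 0.453 -0.304  0.02 ]
key1 0.64 [149.6 218.6  24.9  10.8] [0.462 0.389 0.02 ]
key1 0.63 [181.6 186.6  20.8  23. ] [0.569 0.29  0.02 ]
key1 0.46 [309.8 255.5  26.3  20. ] [ 0.344 -0.131  0.02 ]
key1 0.23 [153.2 187.4  18.5  16.8] [0.566 0.384 0.02 ]
bracket1 0.68 [180.3 216.1  18.7  18.1] [0.47 0.29 0.02]
bracket1 0.66 [153.1 187.4  19.9  19.5] [0.566 0.384 0.02 ]
bracket1 0.55 [359.8 166.3  16.2  21.7] [ 0.64  -0.303  0.02 ]
cam1 0.15 [170.5 149.4  38.6  36.1] [0.697 0.333 0.02 ]
sample_key 0.7 [400.5 164.8  21.   11.1] [ 0.646 -0.439  0.02 ]
sample_bracket 0.72 [265.7 170.7  83.   75.6] [0.624 0.012 0.02 ]
sample_bracket 0.49 [148.2 217.9  24.7  17.3] [0.464 0.394 0.02 ]
sample_bracket 0.48 [176.3 142.5  24.4  14.6] [0.722 0.315 0.02 ]
plaque 0.45 [359.5 195.5  41.3  92.8] [ 0.541 -0.298  0.02 ]
mat 0.69 [404.9 208.8  40.8  40.5] [ 0.499 -0.451  0.004]
mat 0.58 [176.8 141.7  25.3  13.5] [0.73  0.317 0.004]
mat 0.31 [274.1 152.6 103.9 138.4] [ 0.692 -0.016  0.004]
tray_left 0.59 [277.3 153.4 105.  138.8] [ 0.684 -0.027  0.02 ]
tray_left 0.58 [
[... 2057 characters left out ...]
9 179.3  35.9  35.4] [0.458 0.596 0.004]
tray_left 0.88 [388.2 208.7  86.7  65.8] [0.546 0.342 0.02 ]
tray_right 0.92 [191.  256.9  50.6  97.7] [ 0.577 -0.299  0.02 ]
guard 0.69 [299.3 237.4 102.8  84.1] [0.627 0.015 0.084]
guard 0.59 [298.4 274.7 156.1 168.4] [ 0.744 -0.021  0.084]
guard_handle 0.93 [300.2 236.6 105.5  79.3] [0.646 0.011 0.116]
wheel 0.59 [240.2 239.4   1.3   9.4] [ 0.584 -0.15   0.07 ]
wheel 0.2 [186.6 228.1  30.9  15.7] [ 0.507 -0.296  0.07 ]
machine 0.81 [297.5 274.5 154.7 168.6] [ 0.738 -0.021  0.075]
machine 0.36 [444.1 178.6  33.   37.3] [0.51  0.543 0.075]
pad 0.67 [150.4 293.6  53.1  47.2] [ 0.669 -0.42   0.02 ]
pad 0.58 [389.6 208.8  87.7  66.3] [0.547 0.346 0.02 ]
```

View pics/b.png

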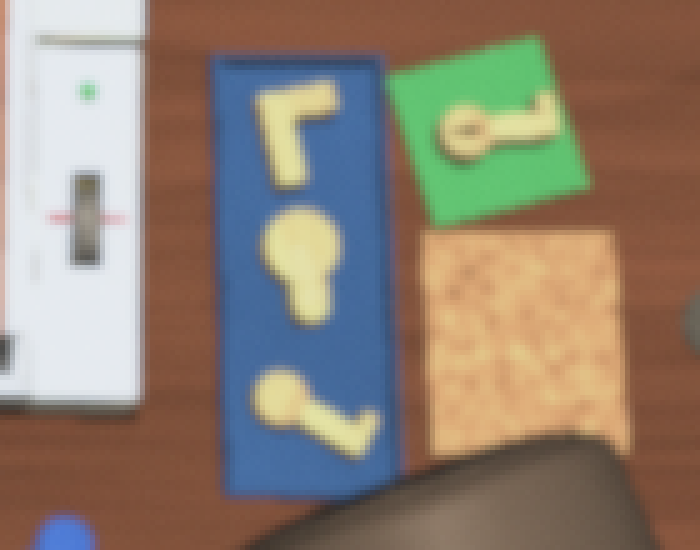

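```bash
cat > m.py <<'E'
from h import *
for n in ["top","scene"]:
    s=snap(n); im=s["image"].astype(int); g=im.sum(2)
    hp=proj(s,[[.51,.01,.1]])[0].round().astype(int)
    box=np.zeros((420,560),bool); box[hp[1]-22:hp[1]+22,hp[0]-28:hp[0]+28]=1
    nl,lab,st,ce=cv2.connectedComponentsWithStats(((g<150)&box).astype(np.uint8))
    for i in range(1,nl):
        if st[i,4]>25: print(n,"dark",st[i],ce[i].round(1))
    for i in range(1,nl):
        if st[i,4]>25: print(fit(s,lab==i,rect(.014,.08),.087,.116,yaws=[-.1,.1]))
    for d in ctrl.masks_of("guard",n)[:1]:
        m=d["mask"]; c=max(cv2.findContours(m.astype(np.uint8),0,2)[0],key=cv2.contourArea)
        w=unproj(s,c[:,0,:],.084)[:,:2]; r=cv2.minAreaRect((w*1000).astype(np.float32)); print("guard",r)
    for t in ["key1","mat"]:
        for d in ctrl.masks_of(t,n)[:7]:
            if d["conf"]>.3 and d["mask"].sum()>20:
                print(t,round(d["conf"],2),np.round(d["rect"][:2]),fit(s,d["mask"],KEY,.004,.026) if t=="key1" else fit(s,d["mask"],rect(.15,.13),.0,.004,yaws=[-.1,.1]))
    # wheel: stripe and red lines
    wp=proj(s,[[.57,-.152,.07]])[0].round().astype(int)
    sub=im[wp[1]-15:wp[1]+15,wp[0]-20:wp[0]+20]
    red=(sub[...,0]-sub[...,1]>40)&(sub[...,0]>120); yy,xx=np.nonzero(red); print("red",np.c_[xx+wp[0]-20,yy+wp[1]-15].tolist())
E
python3 m.py
```

```text
guard ((611.7098999023438, 11.243453979492188), (255.9210205078125, 239.02294921875), 88.95390319824219)
key1 0.61 [310. 254.] [ 0.1372  0.3518 -0.1229  2.2519]
key1 0.54 [180. 186.] [0.3663 0.5732 0.2954 0.5999]
key1 0.52 [151. 219.] [0.4    0.4739 0.3941 1.2039]
mat 0.96 [403. 208.] [ 0.0967  0.5047 -0.4503  0.0289]
red [[297, 168], [298, 168], [299, 168], [300, 168], [330, 168], [331, 168], [332, 168], [333, 168], [334, 168], [335, 168], [336, 168], [297, 169], [298, 169], [299, 169], [300, 169], [330, 169], [331, 169], [332, 169], [333, 169], [334, 169], [335, 169], [336, 169], [297, 170], [298, 170], [299, 170], [300, 170], [330, 170], [331, 170], [332, 170], [333, 170], [334, 170], [335, 170], [336, 170], [297, 171], [298, 171], [299, 171], [300, 171], [330, 171], [331, 171], [332, 171], [333, 171], [334, 171], [335, 171], [336, 171], [297, 172], [298, 172], [299, 172], [300, 172], [330, 172], [331, 172], [332, 172], [333, 172], [334, 172], [335, 172], [336, 172], [297, 173], [298, 173], [299, 173], [330, 173], [331, 173], [332, 173], [333, 173], [334, 173], [335, 173], [336, 1
[... 4876 characters left out ...]
41], [219, 242], [220, 242], [221, 242], [222, 242], [223, 242], [224, 242], [219, 243], [220, 243], [221, 243], [222, 243], [223, 243], [224, 243], [219, 244], [220, 244], [221, 244], [222, 244], [223, 244], [224, 244], [219, 245], [220, 245], [221, 245], [222, 245], [223, 245], [224, 245], [219, 246], [220, 246], [221, 246], [222, 246], [223, 246], [224, 246], [219, 247], [220, 247], [221, 247], [222, 247], [223, 247], [224, 247], [225, 247], [219, 248], [220, 248], [221, 248], [222, 248], [223, 248], [224, 248], [225, 248], [219, 249], [220, 249], [221, 249], [222, 249], [223, 249], [224, 249], [225, 249], [219, 250], [220, 250], [221, 250], [222, 250], [223, 250], [224, 250], [225, 250]]
```

>>> drive_tool(deltas=[0.38,0.96,0.5,0,0,0.17,0.38,0.96,0.5,0,0,0.17,0.38,0.96,0.5,0,0,0.17,0.38,0.96,0.5,0,0,0.17,0.38,0.96,0.5,0,0,0.17,0.38,0.96,0.5,0,0,0.17])

```text
clock: 2.6
ee_pos: [0.3467, -0.3698, 0.317]
tool_rot: [3.138, 0.0, 0.805]
ft_force: [-0.2, -0.8, -0.5]
gripper_width: 0.0947
grip_force: 0.0
```

>>> drive_tool(deltas=[0.38,0.96,0.2,0,0,0.17,0.38,0.96,0.2,0,0,0.17,0.38,0.96,0.2,0,0,0.17,0.38,0.96,0.2,0,0,0.17,0.38,0.96,0.2,0,0,0.17])

```text
clock: 3.1
ee_pos: [0.4226, -0.1773, 0.3553]
tool_rot: [3.14, -0.0, 1.161]
ft_force: [0.2, -0.7, -0.8]
gripper_width: 0.0951
grip_force: 0.0
```

>>> drive_tool(deltas=[0.38,0.95,0.2,0,0,0.185,0.38,0.95,0.2,0,0,0.185,0.38,0.95,0.2,0,0,0.185,0.38,0.95,0.2,0,0,0.185,0.38,0.95,0.2,0,0,0.185,0.38,0.95,0.2,0,0,0.185])

```text
clock: 3.7
ee_pos: [0.4981, 0.0102, 0.3939]
tool_rot: [-3.141, 0.0, 1.547]
ft_force: [0.1, 0.2, 0.5]
gripper_width: 0.0951
grip_force: 0.0
```

```bash
python3 - <<'E'
from h import *
s=snap("wrist","w1"); print(s["fx"],s["hand_eye"].round(3)); o=ctrl.get_obs(); print(o["clock"],o["ee_pos"],o["tool_rot"],o["joints"])
E
```

```text
355.6386181334633 [[ 0.002 -0.961 -0.278  0.078]
 [ 1.     0.001  0.002  0.   ]
 [-0.002 -0.278  0.961 -0.17 ]
 [ 0.     0.     0.     1.   ]]
3.75 [0.49764299 0.00927804 0.39381275] [-3.14041207e+00  4.15062164e-04  1.54581363e+00] [-1.13863791e-01  1.63194546e-01  1.57260804e+00 -5.25253563e-04
  1.40692918e+00 -8.87948633e-02]
```

View pics/w1.png

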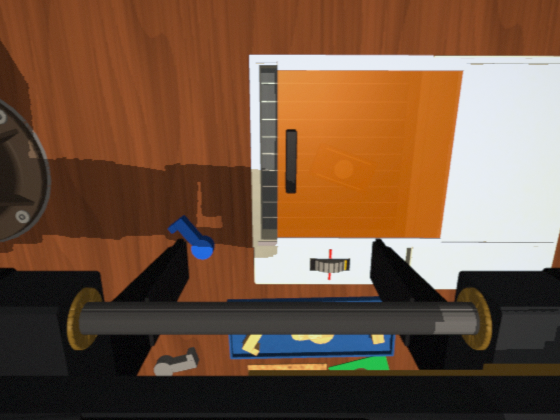

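```bash
python3 - <<'E'
from h import *
s=snap("wrist"); im=s["image"].astype(int); g=im.sum(2)
box=np.zeros((420,560),bool); box[120:200,281:310]=1
print("handle",fit(s,(g<120)&box,rect(.014,.08),.087,.116,yaws=[0]))
wm=(im.min(2)>150).astype(np.uint8); 
for n,uv,z in [("FLout",(250,56),.075),("RLout",(560,56),.075),("FRbed",(261,240),.075),("FLbed",(258,65),.075),("FR strip",(255,283),.06),("amber FL",(278,71),.084),("amber FR",(278,238),.084),("amber RL",(462,71),.084),("wheel",(330,265),.073),("redup",(330,251),.06),("reddn",(330,278),.06),("stripe",(347,264),.068)]:
    print(n,unproj(s,[uv],z)[0].round(4))
# edges: left wall top outer edge subpixel & front edge
r=[(x,np.argmax(wm[40:75,x])+40) for x in range(270,440,10)]; P=unproj(s,np.array(r,float)-[0,.5],.075); f=np.polyfit(P[:,0],P[:,1],1); print("left edge slope",f)
r=[(np.argmax(wm[y,235:275])+235,y) for y in range(60,150,8)]; P=unproj(s,np.array(r,float)-[.5,0],.075); f=np.polyfit(P[:,1],P[:,0],1); print("front slope",f)
box=np.zeros((420,560),bool); box[245:285,322:340]=1
red=(im[...,0]-im[...,1]>60)&box; yy,xx=np.nonzero(red); print("red",xx.mean(),yy.min(),yy.max(), unproj(s,[[xx.mean(),yy.min()],[xx.mean(),yy.max()]],.06))
yl=(im[...,0]-im[...,2]>60)&(im[...,1]>120); yl[:, :335]=0; yl[:,:][:245]=0; yl[285:]=0; yl[:,360:]=0; yy,xx=np.nonzero(yl); print("yel",xx.mean(),yy.mean())
cv2.imwrite("pics/c.png",cv2.resize(cv2.cvtColor(s["image"],cv2.COLOR_RGB2BGR)[40:290,240:400],None,fx=3,fy=2.4,interpolation=2)[:600])
E
```

```text
handle [ 5.7652  0.5116 -0.0118  0.1982]
FLout [0.4645 0.1448 0.075 ]
RLout [0.86   0.1358 0.075 ]
FRbed [ 0.4692 -0.1067  0.075 ]
FLbed [0.4743 0.1339 0.075 ]
FR strip [ 0.4562 -0.1849  0.06  ]
amber FL [0.4998 0.1254 0.084 ]
amber FR [ 0.4944 -0.1007  0.084 ]
amber RL [0.7327 0.12   0.084 ]
wheel [ 0.5718 -0.1504  0.073 ]
redup [ 0.5733 -0.1332  0.06  ]
reddn [ 0.5741 -0.179   0.06  ]
stripe [ 0.5984 -0.1517  0.068 ]
left edge slope [-0.02283691  0.15840085]
front slope [0.02488486 0.45947046]
red 330.19444444444446 248 279 [[ 0.57350127 -0.12822592  0.06      ]
 [ 0.57439906 -0.18070647  0.06      ]]
yel 345.5 264.0
```

View pics/c.png

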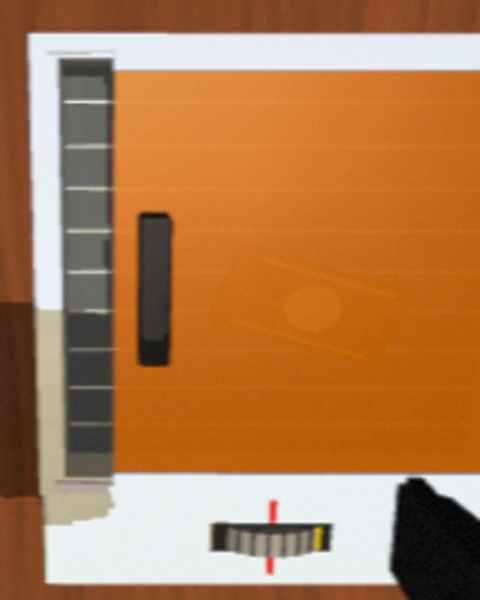

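```bash
python3 - <<'E'
from h import *
s=snap("wrist"); im=s["image"].astype(int); g=im.sum(2)
print(unproj(s,[[291.7,160.4],[286,160],[297,160],[291.7,128.3],[291.7,192.5]],.116).round(4))
box=np.zeros((420,560),bool); box[122:200,280:304]=1
m=(im[...,0]<110)&box; print(m.sum()); print("handle",fit(s,m,rect(.014,.08),.087,.116,yaws=[0]))
o=ctrl.get_obs(); print(o["ee_pos"],o["tool_rot"])
E
```

```text
[[ 0.5144  0.0158  0.116 ]
 [ 0.5072  0.0165  0.116 ]
 [ 0.5211  0.0161  0.116 ]
 [ 0.5149  0.0556  0.116 ]
 [ 0.5138 -0.026   0.116 ]]
681
handle [ 0.1439  0.5134  0.0144 -0.0026]
[0.49726665 0.00849918 0.39403027] [-3.14055589e+00  3.07209187e-04  1.54371706e+00]
```

>>> drive_tool(deltas=[0.08,0.025,-1,0,0,0,0.08,0.025,-1,0,0,0,0.08,0.025,-1,0,0,0,0.08,0.025,-1,0,0,0,0.08,0.025,-1,0,0,0])

```text
clock: 4.35
ee_pos: [0.5109, 0.0137, 0.1898]
tool_rot: [-3.132, -0.001, 1.543]
ft_force: [0.5, -0.2, 0.7]
gripper_width: 0.0955
grip_force: 0.0
```

>>> drive_tool(deltas=[0,0,-0.25,0,0,0,0,0,-0.4,0,0,0,0,0,-0.51,0,0,0,0,0,-0.51,0,0,0,0,0,-0.51,0,0,0])

```text
clock: 4.85
ee_pos: [0.5144, 0.0143, 0.0945]
tool_rot: [3.14, 0.0, 1.544]
ft_force: [0.2, 0.7, 0.4]
gripper_width: 0.0953
grip_force: 0.0
```

>>> drive_tool(deltas=[0,0,0,0,0,0,0,0,0,0,0,0,0,0,0,0,0,0,0,0,0,0,0,0,0,0,0,0,0,0,0,0,0,0,0,0,0,0,0,0,0,0,0,0,0,0,0,0], claw=-1, grip_force=20)

```text
clock: 5.65
ee_pos: [0.5135, 0.0151, 0.0926]
tool_rot: [-3.142, 0.0, 1.545]
ft_force: [-1.1, -0.2, 0.3]
gripper_width: 0.0363
grip_force: 0.0
```

>>> drive_tool(deltas=[0,0,0,0,0,0,0,0,0,0,0,0,0,0,0,0,0,0,0,0,0,0,0,0,0,0,0,0,0,0])

```text
clock: 6.15
ee_pos: [0.5134, 0.0151, 0.0926]
tool_rot: [-3.141, -0.0, 1.545]
ft_force: [-0.1, -0.3, -0.9]
gripper_width: 0.014
grip_force: 20.0
```

>>> drive_tool(deltas=[0.1,-0.0025,0,0,0,0,0.25,-0.006,0,0,0,0,0.4,-0.01,0,0,0,0,0.55,-0.013,0,0,0,0,0.7,-0.017,0,0,0,0,0.8,-0.02,0,0,0,0,0.8,-0.02,0,0,0,0])

```text
clock: 6.85
ee_pos: [0.6756, 0.0108, 0.0926]
tool_rot: [3.139, 0.0, 1.545]
ft_force: [0.4, -1.2, 5.7]
gripper_width: 0.0139
grip_force: 20.0
```

>>> drive_tool(deltas=[0.04,-0.001,0,0,0,0,0.07,-0.0015,0,0,0,0,0.09,-0.002,0,0,0,0,0.1,-0.002,0,0,0,0])

```text
clock: 7.25
ee_pos: [0.6867, 0.0106, 0.0924]
tool_rot: [-3.125, 0.0, 1.546]
ft_force: [-40.1, -4.4, 23.8]
gripper_width: 0.0141
grip_force: 20.0
```

>>> drive_tool(deltas=[0.02,0,0,0,0,0,0.04,-0.001,0,0,0,0,0.04,-0.001,0,0,0,0])

```text
clock: 7.55
ee_pos: [0.694, 0.0104, 0.0923]
tool_rot: [-3.123, 0.0, 1.546]
ft_force: [-40.5, -4.1, 21.8]
gripper_width: 0.0286
grip_force: 20.0
```

>>> drive_tool(deltas=[-0.04,0.001,0,0,0,0,-0.04,0.001,0,0,0,0,-0.04,0.001,0,0,0,0,-0.04,0.001,0,0,0,0,-0.04,0.001,0.1,0,0,0,-0.04,0.001,0.3,0,0,0,-0.04,0.001,0.5,0,0,0,-0.04,0,0.7,0,0,0,-0.04,0,0.7,0,0,0], claw=1)

```text
clock: 8.45
ee_pos: [0.6956, 0.0105, 0.2387]
tool_rot: [3.132, 0.0, 1.546]
ft_force: [0.1, 0.3, -0.2]
gripper_width: 0.0932
grip_force: 0.0
```

>>> drive_tool(deltas=[-0.5,-0.1,0.6,0,0,0,-0.5,-0.1,0.6,0,0,0,-0.5,-0.1,0.6,0,0,0,-0.5,-0.1,0.6,0,0,0,-0.5,-0.1,0.6,0,0,0])

```text
clock: 8.95
ee_pos: [0.5935, -0.0097, 0.3539]
tool_rot: [3.139, 0.0, 1.545]
ft_force: [0.1, 0.9, -0.6]
gripper_width: 0.0954
grip_force: 0.0
```

```bash
python3 - <<'E'
from h import *
s=snap("wrist","w2"); o=ctrl.get_obs(); print(o["clock"],o["ee_pos"],o["tool_rot"])
for d in ctrl.masks_of("plaque","wrist")[:3]: print(d["conf"],d["rect"],fit(s,d["mask"],rect(.09,.05),.03,.046,yaws=np.arange(-1.5,1.6,.5)) if d["mask"].sum()>50 else 0)
E
```

```text
9.0 [ 0.59373843 -0.00953533  0.3521896 ] [ 3.14123937e+00 -5.12337492e-05  1.54513530e+00]
0.58 [279.6, 160.9, 76.9, 50.9] [ 0.051   0.5921 -0.0071 -0.3631]
```

View pics/w2.png

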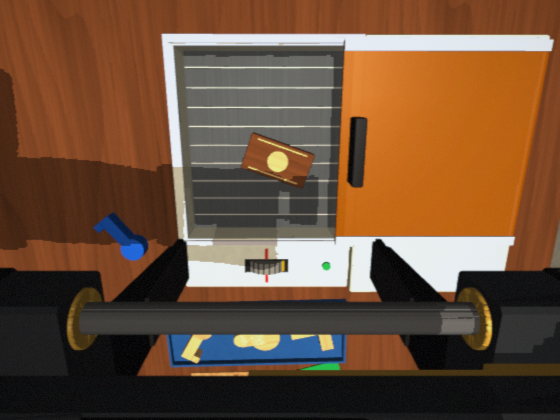

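>>> drive_tool(deltas=[-0.008,0.012,-0.2,0,0,0.59,-0.008,0.012,-0.4,0,0,0.59,-0.008,0.012,-0.6,0,0,0.59,-0.008,0.012,-0.8,0,0,0.59,-0.008,0.012,-0.9,0,0,0.59,-0.008,0.012,-1,0,0,0.59,-0.008,0.012,-1,0,0,0.59,-0.008,0.012,-1,0,0,0.59,-0.008,0.012,-1,0,0,0.59,-0.008,0.012,-1,0,0,0.59])

```text
clock: 10.05
ee_pos: [0.5918, -0.0068, 0.1504]
tool_rot: [-3.141, -0.003, 2.782]
ft_force: [1.2, -0.6, -0.0]
gripper_width: 0.0951
grip_force: 0.0
```

```bash
python3 - <<'E'
from h import *
s=snap("wrist"); o=ctrl.get_obs(); print(o["clock"],o["ee_pos"],o["tool_rot"])
for d in ctrl.masks_of("plaque","wrist")[:2]: print(d["conf"],d["rect"],fit(s,d["mask"],rect(.09,.05),.03,.046,yaws=[-.36]) if d["mask"].sum()>50 else 0)
E
```

```text
10.1 [ 0.59179825 -0.00687804  0.15076406] [-3.14107501e+00 -2.67461187e-03  2.78008405e+00]
0.7 [281.1, 200.2, 65.6, 109.4] [ 0.0408  0.5927 -0.0081 -0.3598]
```

>>> drive_tool(deltas=[0,-0.005,-0.2,0,0,0,0,-0.005,-0.4,0,0,0,0,-0.005,-0.52,0,0,0,0,-0.005,-0.58,0,0,0,0,-0.005,-0.58,0,0,0,0,-0.005,-0.58,0,0,0])

```text
clock: 10.75
ee_pos: [0.5924, -0.0081, 0.0373]
tool_rot: [3.141, 0.001, 2.781]
ft_force: [1.0, -0.2, 0.6]
gripper_width: 0.0945
grip_force: 0.0
```

>>> drive_tool(deltas=[0,0,0,0,0,0,0,0,0,0,0,0,0,0,0,0,0,0,0,0,0,0,0,0,0,0,0,0,0,0,0,0,0,0,0,0,0,0,0,0,0,0,0,0,0,0,0,0], claw=-1, grip_force=30)

```text
clock: 11.55
ee_pos: [0.5919, -0.0081, 0.0367]
tool_rot: [3.141, 0.0, 2.781]
ft_force: [-0.4, 0.6, 1.2]
gripper_width: 0.0499
grip_force: 30.0
```

>>> drive_tool(deltas=[0,0,0.2,0,0,0,0,0,0.4,0,0,0,0,0,0.6,0,0,0,0,0,0.8,0,0,0,0,0,0.8,0,0,0])

```text
clock: 12.05
ee_pos: [0.5937, -0.0083, 0.2018]
tool_rot: [3.14, 0.008, 2.781]
ft_force: [-0.5, 0.2, -0.9]
gripper_width: 0.0499
grip_force: 30.0
```

>>> drive_tool(deltas=[-0.15,-0.96,0,0,0,0.184,-0.15,-0.96,0,0,0,0.184,-0.15,-0.96,0,0,0,0.184,-0.15,-0.96,0,0,0,0.184,-0.15,-0.96,0,0,0,0.184,-0.15,-0.96,0,0,0,0.184])

```text
clock: 12.65
ee_pos: [0.5613, -0.201, 0.1957]
tool_rot: [3.141, -0.001, -3.119]
ft_force: [-0.7, 0.6, -0.3]
gripper_width: 0.0496
grip_force: 30.0
```

>>> drive_tool(deltas=[-0.15,-0.96,0,0,0,0,-0.15,-0.96,0,0,0,0,-0.15,-0.96,0,0,0,0,-0.15,-0.96,0,0,0,0,-0.15,-0.96,0,0,0,0,-0.15,-0.96,0,0,0,0])

```text
clock: 13.25
ee_pos: [0.5321, -0.3912, 0.1958]
tool_rot: [3.14, -0.001, -3.117]
ft_force: [0.2, 0.3, -1.3]
gripper_width: 0.0493
grip_force: 30.0
```

>>> drive_tool(deltas=[-0.15,-0.295,-0.2,0,0,0,-0.15,-0.295,-0.4,0,0,0,-0.15,-0.295,-0.5,0,0,0,-0.15,-0.295,-0.5,0,0,0])

```text
clock: 13.65
ee_pos: [0.5012, -0.4482, 0.0927]
tool_rot: [3.136, -0.005, -3.116]
ft_force: [-0.7, 0.9, -0.6]
gripper_width: 0.0497
grip_force: 30.0
```

```bash
python3 - <<'E'
from h import *
o=ctrl.get_obs(); print(o["clock"],o["ee_pos"],o["tool_rot"],o["gripper_width"],o["joints"])
s=snap("wrist")
for d in ctrl.masks_of("mat","wrist")[:1]: print(d["conf"],d["rect"],fit(s,d["mask"]|np.zeros((420,560),bool),rect(.15,.13),0,.004,yaws=[0.02]))
s=snap("top")
for d in ctrl.masks_of("mat","top")[:1]: print(d["conf"],d["rect"])
im=cv2.cvtColor(snap("wrist")["image"],cv2.COLOR_RGB2BGR); cv2.imwrite("pics/w3.png",im)
E
```

```text
13.65 [ 0.50118343 -0.44818501  0.09272783] [ 3.13587673 -0.00460297 -3.1156772 ] 0.04972323298481401 [-8.27919443e-01  6.87550894e-01  1.54175248e+00  3.59855679e-04
  9.19622593e-01 -2.42483723e+00]
0.78 [279.6, 202.8, 182.8, 189.7] [ 1.0563  0.5036 -0.4504 -0.0051]
0.67 [92.5, 213.6, 33.0, 35.1]
```

View pics/w3.png

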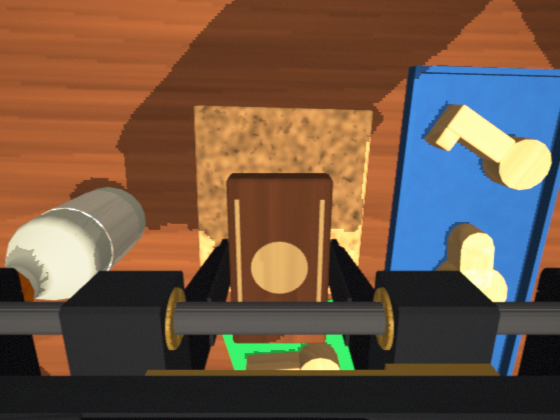

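>>> drive_tool(deltas=[0.01,-0.012,-0.15,0,0,0,0.01,-0.012,-0.28,0,0,0,0.01,-0.012,-0.36,0,0,0,0.01,-0.012,-0.4,0,0,0,0.01,-0.012,-0.4,0,0,0,0.01,-0.012,-0.4,0,0,0])

```text
clock: 14.5
ee_pos: [0.5044, -0.4539, 0.0178]
tool_rot: [-3.141, 0.001, -3.117]
ft_force: [-0.3, 0.3, -0.3]
gripper_width: 0.0495
grip_force: 30.0
```

>>> drive_tool(deltas=[-0.005,0.012,-0.02,0,0,0,-0.005,0.012,-0.035,0,0,0,-0.005,0.012,-0.035,0,0,0])

```text
clock: 14.8
ee_pos: [0.503, -0.4511, 0.0106]
tool_rot: [-3.141, 0.001, -3.117]
ft_force: [-1.7, 2.2, 5.4]
gripper_width: 0.0503
grip_force: 30.0
```

>>> drive_tool(deltas=[0,0,0,0,0,0,0,0,0,0,0,0,0,0,0,0,0,0,0,0,0.2,0,0,0,0,0,0.4,0,0,0,0,0,0.7,0,0,0,0,0,1,0,0,0,0,0,1,0,0,0,0,0,1,0,0,0], claw=1)

```text
clock: 15.7
ee_pos: [0.5037, -0.4519, 0.2135]
tool_rot: [-3.137, 0.004, -3.117]
ft_force: [0.2, 0.6, -0.1]
gripper_width: 0.0947
grip_force: 0.0
```

```bash
python3 - <<'E'
from h import *
s=snap("wrist"); o=ctrl.get_obs(); print(o["clock"],o["ee_pos"],o["tool_rot"])
for d in ctrl.masks_of("plaque","wrist")[:2]: print("plaque",d["conf"],d["rect"],fit(s,d["mask"],rect(.09,.05),.004,.02,yaws=[0]))
for d in ctrl.masks_of("key1","wrist")[:4]: print("key",d["conf"],d["rect"],fit(s,d["mask"],KEY,.004,.026))
for n in ["top","scene"]:
    s=snap(n)
    for d in ctrl.masks_of("key1",n)[:8]:
        if d["conf"]>.3 and d["mask"].sum()>20: print(n,round(d["conf"],2),np.round(d["rect"]),fit(s,d["mask"],KEY,.004,.026))
E
```

```text
15.75 [ 0.50307764 -0.45130101  0.21080645] [-3.13988867e+00  1.58009703e-03 -3.11680132e+00]
plaque 0.73 [279.1, 176.1, 47.5, 83.8] [ 0.055   0.5038 -0.4525  0.0371]
plaque 0.26 [425.2, 128.9, 83.9, 64.9] [ 0.9738  0.4572 -0.3064  1.2117]
key 0.77 [383.3, 4.3, 33.2, 7.2] [ 0.2094  0.2974 -0.3765  0.2189]
key 0.74 [485.5, 9.2, 41.0, 18.4] [ 0.052   0.2977 -0.2551 -0.6204]
top 0.58 [150. 218.  25.  19.] [0.2052 0.4735 0.3945 1.2003]
top 0.51 [180. 187.  22.  28.] [0.1401 0.5719 0.2939 0.5238]
scene 0.78 [160. 195.  21.  22.] [ 0.3233  0.2981 -0.375   0.2127]
scene 0.77 [185. 227.  28.  13.] [ 0.1225  0.4542 -0.3037 -2.0796]
scene 0.65 [236. 192.  19.  21.] [ 0.2375  0.3587 -0.123   2.3091]
scene 0.64 [380. 221.  29.  21.] [0.1052 0.576  0.2952 0.5912]
scene 0.58 [396. 191.  25.  12.] [0.5471 0.4799 0.3927 1.4512]
scene 0.45 [196. 187.  15.  24.] [ 0.2101  0.3003 -0.2512 -0.6159]
```

>>> drive_tool(deltas=[-0.27,0.69,-0.1,0,0,-0.6,-0.27,0.69,-0.1,0,0,-0.6,-0.27,0.69,-0.1,0,0,-0.6,-0.27,0.69,-0.1,0,0,-0.6,-0.27,0.69,-0.1,0,0,-0.6,-0.27,0.69,-0.1,0,0,-0.6,-0.27,0.69,-0.1,0,0,-0.6,-0.27,0.69,-0.1,0,0,-0.6,-0.27,0.69,-0.1,0,0,-0.6], claw=0.1)

```text
clock: 16.95
ee_pos: [0.4488, -0.313, 0.189]
tool_rot: [-3.141, -0.001, 1.904]
ft_force: [0.5, 0.4, 0.1]
gripper_width: 0.0524
grip_force: 0.0
```

>>> drive_tool(deltas=[0,0,0,0,0,-0.4,0,0,0,0,0,-0.4,0,0,0,0,0,-0.4,0,0,0,0,0,-0.4,0,0,0,0,0,-0.4,0,0,0,0,0,-0.4,0,0,0,0,0,-0.4])

```text
clock: 17.65
ee_pos: [0.4488, -0.313, 0.1891]
tool_rot: [-3.141, -0.0, 1.071]
ft_force: [0.1, 0.3, 0.1]
gripper_width: 0.0525
grip_force: 0.0
```

```bash
cat > key.py <<'E'
from h import *
import sys
o=ctrl.get_obs(); print(o["clock"],o["ee_pos"],o["tool_rot"],o["gripper_width"])
s=snap("wrist")
z=float(sys.argv[1]) if len(sys.argv)>1 else .004
for d in ctrl.masks_of("key1","wrist")[:4]:
    if d["mask"].sum()<150: continue
    f=fit(s,d["mask"],KEY,z,z+.022); c=np.array([f[1]+.011*np.cos(f[3]),f[2]+.011*np.sin(f[3])])
    t=(o["tool_rot"][2]-f[3]+np.pi/2)%np.pi-np.pi/2
    print("key",round(d["conf"],2),np.round(d["rect"]),f,"grip",c.round(4),"delta units",((c-o["ee_pos"][:2])/.2).round(3),"turn units",round(-t/np.radians(120),3))
E
python3 key.py
```

```text
17.65 [ 0.44879802 -0.31302643  0.18908596] [-3.14069833e+00 -2.28907116e-04  1.07084485e+00] 0.052489846165104055
key 0.83 [ 83.  54. 103.  62.] [ 0.1165  0.356  -0.1256  2.2133] grip [ 0.3494 -0.1168] delta units [-0.497  0.981] turn units 0.545
key 0.61 [120. 199.  91.  34.] [ 0.114   0.3007 -0.2512 -0.5953] grip [ 0.3098 -0.2574] delta units [-0.695  0.278] turn units 0.704
key 0.59 [275. 174.  36.  88.] [ 0.0982  0.4512 -0.3017 -2.1344] grip [ 0.4453 -0.311 ] delta units [-0.017  0.01 ] turn units -0.03
```

>>> drive_tool(deltas=[-0.017,0.01,-0.25,0,0,-0.03,-0.017,0.01,-0.5,0,0,-0.03,-0.017,0.01,-0.7,0,0,-0.03,-0.017,0.01,-0.83,0,0,-0.03,-0.017,0.01,-0.9,0,0,-0.03,-0.017,0.01,-0.9,0,0,-0.03,-0.017,0.01,-0.9,0,0,-0.03])

```text
clock: 18.45
ee_pos: [0.4459, -0.3114, 0.0104]
tool_rot: [3.141, 0.0, 1.01]
ft_force: [1.1, -0.0, 0.5]
gripper_width: 0.0519
grip_force: 0.0
```

>>> drive_tool(deltas=[0,0,0,0,0,0,0,0,0,0,0,0,0,0,0,0,0,0,0,0,0,0,0,0,0,0,0,0,0,0,0,0,0,0,0,0,0,0,0,0,0,0], claw=-1, grip_force=30)

```text
clock: 19.15
ee_pos: [0.4456, -0.3112, 0.0099]
tool_rot: [3.141, 0.0, 1.009]
ft_force: [-0.7, 1.4, 6.5]
gripper_width: 0.018
grip_force: 29.8
```

>>> drive_tool(deltas=[0,0,0.2,0,0,0,0,0,0.4,0,0,0,0,0,0.65,0,0,0,0,0,0.9,0,0,0,0,0,0.9,0,0,0])

```text
clock: 19.65
ee_pos: [0.4473, -0.3126, 0.1956]
tool_rot: [3.132, 0.002, 1.009]
ft_force: [0.3, -0.8, -0.9]
gripper_width: 0.0178
grip_force: 29.8
```

>>> drive_tool(deltas=[0.29,0.64,0,0,0,-0.25,0.29,0.64,0,0,0,-0.25,0.29,0.64,0,0,0,-0.25,0.29,0.64,0,0,0,-0.25,0.29,0.64,0,0,0,-0.25])

```text
clock: 20.15
ee_pos: [0.5037, -0.1817, 0.1889]
tool_rot: [-3.141, 0.001, 0.486]
ft_force: [-0.5, -0.6, -0.1]
gripper_width: 0.018
grip_force: 29.8
```

>>> drive_tool(deltas=[0.285,0.63,0,0,0,-0.243,0.285,0.63,0,0,0,-0.243,0.285,0.63,0,0,0,-0.243,0.285,0.63,0,0,0,-0.243,0.285,0.63,0,0,0,-0.243,0.285,0.63,0,0,0,-0.243])

```text
clock: 20.75
ee_pos: [0.5601, -0.0581, 0.1892]
tool_rot: [3.141, 0.001, -0.019]
ft_force: [-0.1, -0.5, -0.1]
gripper_width: 0.0179
grip_force: 29.8
```

>>> drive_tool(deltas=[0,0,-0.2,0,0,0,0,0,-0.4,0,0,0,0,0,-0.58,0,0,0,0,0,-0.7,0,0,0,0,0,-0.76,0,0,0,0,0,-0.76,0,0,0,0,0,-0.76,0,0,0])

```text
clock: 21.45
ee_pos: [0.5607, -0.0579, 0.0381]
tool_rot: [3.141, -0.0, -0.023]
ft_force: [0.8, 1.2, -0.7]
gripper_width: 0.018
grip_force: 30.0
```

>>> drive_tool(deltas=[0,0,0,0,0,0,0,0,0,0,0,0,0,0,0,0,0,0,0,0,0,0,0,0,0,0,0.2,0,0,0,0,0,0.5,0,0,0,0,0,0.8,0,0,0,0,0,1,0,0,0,0,0,1,0,0,0,0,0,1,0,0,0], claw=-0.1)

```text
clock: 22.45
ee_pos: [0.5609, -0.0571, 0.2394]
tool_rot: [3.141, -0.004, -0.023]
ft_force: [-0.5, 0.1, -0.7]
gripper_width: 0.0428
grip_force: 0.0
```

```bash
python3 key.py .03; python3 - <<'E'
from h import *
for n in ["top","scene"]:
    s=snap(n)
    for d in ctrl.masks_of("key1",n)[:8]:
        if d["conf"]>.3 and d["mask"].sum()>20: 
            z=.03 if .45<unproj(s,[d["rect"][:2]],.03)[0][0]<.7 and abs(unproj(s,[d["rect"][:2]],.03)[0][1])<.13 else .004
            print(n,round(d["conf"],2),np.round(d["rect"]),fit(s,d["mask"],KEY,z,z+.022))
E
```

```text
22.45 [ 0.56092953 -0.05710304  0.23937274] [ 3.14078308 -0.00361159 -0.02302166] 0.042802965660672036
key 0.85 [280. 170.  38.  83.] [ 0.0844  0.5722 -0.0578  3.1142] grip [ 0.5612 -0.0575] delta units [ 0.001 -0.002] turn units -0.002
key 0.72 [320. 350.  32.  27.] [ 2.1849  0.3342 -0.1072 -2.9778] grip [ 0.3233 -0.109 ] delta units [-1.188 -0.259] turn units 0.089
key 0.62 [511. 356.  25.  38.] [ 1.8538  0.3386 -0.335  -2.7128] grip [ 0.3286 -0.3396] delta units [-1.162 -1.412] turn units 0.216
top 0.67 [180. 186.  22.  28.] [0.1869 0.5735 0.2955 0.5873]
top 0.54 [387. 273.  16.  19.] [ 0.6221  0.2939 -0.3736  0.4292]
top 0.48 [151. 217.  26.  12.] [0.142  0.474  0.3948 1.1994]
top 0.48 [314. 251.  13.  12.] [ 1.2136  0.3506 -0.1276  2.3325]
scene 0.76 [380. 219.  32.  20.] [0.1868 0.5765 0.296  0.5893]
scene 0.76 [270. 238.  20.  26.] [ 0.1709  0.5722 -0.0594  3.0796]
scene 0.76 [396. 190.  26.  13.] [0.183  0.4757 0.3983 1.3555]
scene 0.7 [198. 189.  16.  23.] [ 0.2069  0.3044 -0.2518 -0.6295]
scene 0.56 [158. 195.  21.  21.] [ 0.2486  0.303  -0.3724  0.1966]
scene 0.53 [234. 193.  19.  21.] [ 0.1667  0.3586 -0.1238  2.2325]
```

>>> drive_tool(deltas=[0.06,0.9,0,0,0,0.14,0.06,0.9,0,0,0,0.14,0.06,0.9,0,0,0,0.14,0.06,0.9,0,0,0,0.14,0.06,0.9,0,0,0,0.14], claw=0.1)

```text
clock: 23.25
ee_pos: [0.5722, 0.1263, 0.2365]
tool_rot: [-3.141, 0.001, 0.274]
ft_force: [-0.8, -0.8, 0.0]
gripper_width: 0.0524
grip_force: 0.0
```

>>> drive_tool(deltas=[0.055,0.89,-0.25,0,0,0.14,0.055,0.89,-0.25,0,0,0.14,0.055,0.89,-0.25,0,0,0.14,0.055,0.89,-0.25,0,0,0.14,0.055,0.89,-0.25,0,0,0.14,0.055,0.89,-0.25,0,0,0.14])

```text
clock: 23.85
ee_pos: [0.5833, 0.3006, 0.1864]
tool_rot: [-3.142, 0.002, 0.564]
ft_force: [-0.3, -0.1, 0.0]
gripper_width: 0.052
grip_force: 0.0
```

```bash
python3 key.py
```

```text
23.85 [0.58326623 0.30059856 0.18641141] [-3.14157230e+00  2.11909005e-03  5.63955749e-01] 0.05203563808111656
key 0.85 [138. 224.  84.  71.] [0.0514 0.4765 0.3958 1.27  ] grip [0.4798 0.4063] delta units [-0.518  0.529] turn units 0.337
key 0.62 [276. 196.  46.  88.] [0.0596 0.5741 0.2956 0.5983] grip [0.5832 0.3018] delta units [-0.     0.006] turn units 0.016
```

>>> drive_tool(deltas=[0,0.006,-0.25,0,0,0.015,0,0.006,-0.5,0,0,0.015,0,0.006,-0.7,0,0,0.015,0,0.006,-0.82,0,0,0.015,0,0.006,-0.88,0,0,0.015,0,0.006,-0.88,0,0,0.015,0,0.006,-0.88,0,0,0.015])

```text
clock: 24.65
ee_pos: [0.5844, 0.3018, 0.0131]
tool_rot: [3.141, -0.002, 0.594]
ft_force: [0.1, -0.8, 0.2]
gripper_width: 0.0525
grip_force: 0.0
```

>>> drive_tool(deltas=[0,0,0,0,0,0,0,0,0,0,0,0,0,0,0,0,0,0,0,0,0,0,0,0,0,0,0,0,0,0,0,0,0,0,0,0,0,0,0,0,0,0], claw=-1, grip_force=30)

```text
clock: 25.35
ee_pos: [0.5835, 0.3021, 0.0119]
tool_rot: [3.141, -0.0, 0.595]
ft_force: [-1.2, -0.1, 3.8]
gripper_width: 0.0179
grip_force: 30.0
```

>>> drive_tool(deltas=[0,0,0.2,0,0,0,0,0,0.4,0,0,0,0,0,0.65,0,0,0,0,0,0.9,0,0,0,0,0,0.9,0,0,0])

```text
clock: 25.85
ee_pos: [0.5857, 0.3031, 0.1987]
tool_rot: [3.139, -0.011, 0.595]
ft_force: [0.5, 0.6, -0.1]
gripper_width: 0.0179
grip_force: 30.0
```

>>> drive_tool(deltas=[-0.02,-0.73,0,0,0,-0.15,-0.02,-0.73,0,0,0,-0.15,-0.02,-0.73,0,0,0,-0.15,-0.02,-0.73,0,0,0,-0.15,-0.02,-0.73,0,0,0,-0.15])

```text
clock: 26.35
ee_pos: [0.5795, 0.1552, 0.1912]
tool_rot: [-3.141, 0.0, 0.279]
ft_force: [-0.0, 0.2, 0.2]
gripper_width: 0.0176
grip_force: 30.0
```

>>> drive_tool(deltas=[-0.015,-0.72,0,0,0,-0.146,-0.015,-0.72,0,0,0,-0.146,-0.015,-0.72,0,0,0,-0.146,-0.015,-0.72,0,0,0,-0.146,-0.015,-0.72,0,0,0,-0.146,-0.015,-0.72,0,0,0,-0.146])

```text
clock: 26.95
ee_pos: [0.5766, 0.0136, 0.1914]
tool_rot: [-3.141, 0.0, -0.024]
ft_force: [-0.3, 0.1, -0.0]
gripper_width: 0.0182
grip_force: 30.0
```

>>> drive_tool(deltas=[0,0,-0.2,0,0,0,0,0,-0.4,0,0,0,0,0,-0.58,0,0,0,0,0,-0.7,0,0,0,0,0,-0.76,0,0,0,0,0,-0.76,0,0,0,0,0,-0.76,0,0,0])

```text
clock: 27.65
ee_pos: [0.5769, 0.013, 0.04]
tool_rot: [3.141, -0.001, -0.024]
ft_force: [-0.8, -1.4, 0.8]
gripper_width: 0.018
grip_force: 30.0
```

>>> drive_tool(deltas=[0,0,0,0,0,0,0,0,0,0,0,0,0,0,0,0,0,0,0,0,0,0,0,0,0,0,0.2,0,0,0,0,0,0.5,0,0,0,0,0,0.8,0,0,0,0,0,1,0,0,0,0,0,1,0,0,0,0,0,1,0,0,0], claw=-0.1)

```text
clock: 28.65
ee_pos: [0.5769, 0.012, 0.2414]
tool_rot: [3.141, -0.004, -0.025]
ft_force: [-0.2, 0.1, -0.7]
gripper_width: 0.0429
grip_force: 0.0
```

```bash
python3 key.py .03
```

```text
28.65 [0.57691619 0.01200413 0.24141099] [ 3.14121766 -0.00365468 -0.0254999 ] 0.04288789022345589
key 0.88 [276. 189.  40.  77.] [ 0.0821  0.5664  0.013  -0.0195] grip [0.5774 0.0128] delta units [0.002 0.004] turn units 0.003
key 0.86 [492. 360.  28.  36.] [ 1.6498  0.3283 -0.2524 -2.4958] grip [ 0.3195 -0.259 ] delta units [-1.287 -1.355] turn units 0.321
key 0.57 [344. 183.  37.  81.] [ 0.1084  0.5726 -0.0586  3.136 ] grip [ 0.5616 -0.0585] delta units [-0.077 -0.353] turn units 0.01
```

>>> drive_tool(deltas=[-0.24,0.985,0,0,0,0.31,-0.24,0.985,0,0,0,0.31,-0.24,0.985,0,0,0,0.31,-0.24,0.985,0,0,0,0.31,-0.24,0.985,0,0,0,0.31,-0.24,0.985,0,0,0,0.31], claw=0.1)

```text
clock: 29.35
ee_pos: [0.5274, 0.2103, 0.2374]
tool_rot: [-3.14, 0.003, 0.627]
ft_force: [0.2, 0.6, -0.1]
gripper_width: 0.0524
grip_force: 0.0
```

>>> drive_tool(deltas=[-0.245,0.985,-0.27,0,0,0.308,-0.245,0.985,-0.27,0,0,0.308,-0.245,0.985,-0.27,0,0,0.308,-0.245,0.985,-0.27,0,0,0.308,-0.245,0.985,-0.27,0,0,0.308,-0.245,0.985,-0.27,0,0,0.308,-0.245,0.985,-0.27,0,0,0.308])

```text
clock: 30.05
ee_pos: [0.4799, 0.4048, 0.1847]
tool_rot: [-3.141, 0.002, 1.265]
ft_force: [1.0, -0.4, 0.5]
gripper_width: 0.0524
grip_force: 0.0
```

```bash
python3 key.py
```

```text
30.05 [0.47990614 0.40479648 0.18470788] [-3.14079753e+00  1.55457587e-03  1.26526122e+00] 0.0524122296187432
key 0.88 [274. 197.  39.  81.] [0.0815 0.4761 0.3961 1.2521] grip [0.4795 0.4065] delta units [-0.002  0.009] turn units -0.006
```

>>> drive_tool(deltas=[0,0.009,-0.25,0,0,-0.005,0,0.009,-0.5,0,0,-0.005,0,0.009,-0.7,0,0,-0.005,0,0.009,-0.82,0,0,-0.005,0,0.009,-0.87,0,0,-0.005,0,0.009,-0.87,0,0,-0.005,0,0.009,-0.87,0,0,-0.005])

```text
clock: 30.85
ee_pos: [0.4804, 0.4079, 0.0131]
tool_rot: [3.14, -0.001, 1.257]
ft_force: [-0.1, -0.1, 0.2]
gripper_width: 0.0523
grip_force: 0.0
```

>>> drive_tool(deltas=[0,0,0,0,0,0,0,0,0,0,0,0,0,0,0,0,0,0,0,0,0,0,0,0,0,0,0,0,0,0,0,0,0,0,0,0,0,0,0,0,0,0], claw=-1, grip_force=30)

```text
clock: 31.55
ee_pos: [0.4795, 0.408, 0.0119]
tool_rot: [3.141, -0.0, 1.258]
ft_force: [-1.1, 0.1, 3.2]
gripper_width: 0.0178
grip_force: 30.0
```

>>> drive_tool(deltas=[0,0,0.2,0,0,0,0,0,0.4,0,0,0,0,0,0.65,0,0,0,0,0,0.9,0,0,0,0,0,0.9,0,0,0])

```text
clock: 32.05
ee_pos: [0.4814, 0.4093, 0.1984]
tool_rot: [3.135, -0.008, 1.259]
ft_force: [0.4, -0.1, -0.0]
gripper_width: 0.0181
grip_force: 30.0
```

>>> drive_tool(deltas=[0.246,-0.82,0,0,0,-0.306,0.246,-0.82,0,0,0,-0.306,0.246,-0.82,0,0,0,-0.306,0.246,-0.82,0,0,0,-0.306,0.246,-0.82,0,0,0,-0.306,0.246,-0.82,0,0,0,-0.306])

```text
clock: 32.65
ee_pos: [0.5288, 0.243, 0.1909]
tool_rot: [-3.141, 0.001, 0.616]
ft_force: [0.7, 0.2, -0.5]
gripper_width: 0.0176
grip_force: 30.0
```

>>> drive_tool(deltas=[0.246,-0.82,0,0,0,-0.306,0.246,-0.82,0,0,0,-0.306,0.246,-0.82,0,0,0,-0.306,0.246,-0.82,0,0,0,-0.306,0.246,-0.82,0,0,0,-0.306,0.246,-0.82,0,0,0,-0.306,0.246,-0.82,0,0,0,-0.306])

```text
clock: 33.35
ee_pos: [0.5777, 0.0806, 0.1913]
tool_rot: [3.142, 0.001, -0.02]
ft_force: [-0.4, 0.5, 0.1]
gripper_width: 0.0181
grip_force: 30.0
```

>>> drive_tool(deltas=[0,0,-0.2,0,0,0,0,0,-0.4,0,0,0,0,0,-0.58,0,0,0,0,0,-0.7,0,0,0,0,0,-0.76,0,0,0,0,0,-0.76,0,0,0,0,0,-0.76,0,0,0])

```text
clock: 34.05
ee_pos: [0.5782, 0.0804, 0.0401]
tool_rot: [3.142, -0.001, -0.022]
ft_force: [0.7, -0.1, -0.2]
gripper_width: 0.018
grip_force: 30.0
```

>>> drive_tool(deltas=[0,0,0,0,0,0,0,0,0,0,0,0,0,0,0,0,0,0,0,0,0,0,0,0,0,0,0.2,0,0,0,0,0,0.5,0,0,0,0,0,0.8,0,0,0,0,0,1,0,0,0,0,0,1,0,0,0,0,0,1,0,0,0], claw=-0.1)

```text
clock: 35.05
ee_pos: [0.5783, 0.0799, 0.2414]
tool_rot: [-3.141, -0.004, -0.023]
ft_force: [-0.7, -0.1, -0.3]
gripper_width: 0.0428
grip_force: 0.0
```

```bash
python3 key.py .03; python3 -c "
from h import *
snap('wrist','w4'); s=snap('top')
for t in ['plaque','bracket1','mat']:
    for d in ctrl.search_frame(t,'top')[:5]: print(t,round(d['conf'],2),np.round(d['rect'],1),unproj(s,[d['rect'][:2]],.02)[0].round(3))
"
```

```text
35.05 [0.57832283 0.07989134 0.24142136] [-3.14149519 -0.00364682 -0.02328486] 0.042827266503215146
key 0.69 [276. 193.  39.  76.] [ 0.0889  0.5666  0.0799 -0.0214] grip [0.5776 0.0797] delta units [-0.004 -0.001] turn units 0.001
key 0.6 [341. 192.  39.  79.] [ 0.0652  0.5666  0.013  -0.0228] grip [0.5776 0.0127] delta units [-0.004 -0.336] turn units 0.0
plaque 0.56 [405.6 208.9  21.6  26.9] [ 0.496 -0.448  0.02 ]
plaque 0.25 [289.1 185.1  13.9  19.8] [ 0.575 -0.066  0.02 ]
bracket1 0.61 [360.5 168.7  14.2  26.4] [ 0.632 -0.305  0.02 ]
bracket1 0.55 [177.5 211.6  10.6   6.9] [0.485 0.3   0.02 ]
bracket1 0.53 [144.2 192.8  19.4  16.5] [0.548 0.412 0.02 ]
mat 0.92 [403.2 206.9  42.9  38.7] [ 0.503 -0.44   0.02 ]
mat 0.41 [278.8 153.1  99.2 140. ] [ 0.685 -0.032  0.02 ]
```

View pics/w4.png

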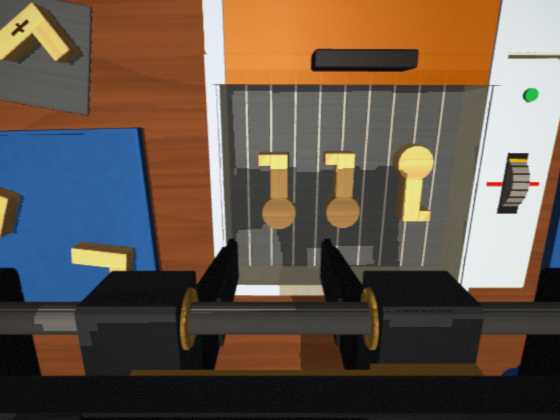

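>>> drive_tool(deltas=[0.54,-0.347,0,0,0,0.75,0.54,-0.347,0,0,0,0.75,0.54,-0.347,0,0,0,0.75,0.54,-0.347,0,0,0,0.75,0.54,-0.347,0,0,0,0.75,0.54,-0.347,0,0,0,0.75,0.54,-0.347,0,0,0,0.75,0.54,-0.347,0,0,0,0.75,0.54,-0.347,0,0,0,0.75,0.54,-0.347,0,0,0,0.75], claw=1)

```text
clock: 36.4
ee_pos: [0.6858, 0.0105, 0.2387]
tool_rot: [-3.14, 0.0, 1.483]
ft_force: [0.4, -0.3, -0.6]
gripper_width: 0.0951
grip_force: 0.0
```

>>> drive_tool(deltas=[0,0,-0.2,0,0,0.0,0,0,-0.4,0,0,0.0,0,0,-0.4,0,0,0.0])

```text
clock: 36.7
ee_pos: [0.6834, 0.0106, 0.1539]
tool_rot: [-3.132, 0.0, 1.477]
ft_force: [-0.3, 0.1, -0.2]
gripper_width: 0.095
grip_force: 0.0
```

```bash
python3 -c "
from h import *
o=ctrl.get_obs(); print(o['clock'],o['ee_pos'],o['tool_rot'],o['joints'])
s=snap('wrist'); im=s['image'].astype(int)
m=(im.max(2)<90).astype(np.uint8); m[230:]=0; m[:, :200]=0; m[:,400:]=0
n,l,st,ce=cv2.connectedComponentsWithStats(m)
for i in range(1,n):
    if st[i,4]>200: print(st[i],unproj(s,[ce[i]],.108)[0].round(4),fit(s,l==i,rect(.014,.08),.087,.116,yaws=[0]))
"
```

```text
36.7 [0.68342479 0.01062004 0.15391189] [-3.13199474e+00  1.71493601e-04  1.47661672e+00] [-8.10082882e-02  6.36175139e-01  1.45856586e+00 -5.17556528e-05
  1.05645100e+00  1.31978193e-02]
[200  39  45  21 783] [0.6613 0.1198 0.108 ] [ 1.      0.6787  0.2035 -0.637 ]
[ 270  162   26   68 1469] [0.6877 0.0318 0.108 ] [ 1.0245  0.6873  0.0097 -0.0335]
[200 181  58  22 983] [0.6547 0.0376 0.108 ] [ 3.0721  0.6665  0.051  -0.8639]
[ 200  201   60   29 1512] [0.6528 0.0222 0.108 ] [ 1.849   0.6703  0.0254 -1.2611]
```

>>> drive_tool(deltas=[0.005,0,-0.1,0,0,0.033,0.005,0,-0.22,0,0,0.033,0.005,0,-0.3,0,0,0.033,0.005,0,-0.33,0,0,0.033,0.005,0,-0.33,0,0,0.033])

```text
clock: 37.25
ee_pos: [0.6872, 0.0105, 0.0939]
tool_rot: [3.142, -0.0, 1.546]
ft_force: [-0.8, 1.0, -0.7]
gripper_width: 0.0951
grip_force: 0.0
```

>>> drive_tool(deltas=[0,0,0,0,0,0,0,0,0,0,0,0,0,0,0,0,0,0,0,0,0,0,0,0,0,0,0,0,0,0,0,0,0,0,0,0,0,0,0,0,0,0,0,0,0,0,0,0,0,0,0,0,0,0], claw=-1, grip_force=20)

```text
clock: 38.15
ee_pos: [0.6869, 0.0105, 0.0936]
tool_rot: [-3.142, 0.0, 1.546]
ft_force: [-0.5, 0.2, 0.2]
gripper_width: 0.0287
grip_force: 0.0
```

>>> drive_tool(deltas=[0,0,0,0,0,0,0,0,0,0,0,0,0,0,0,0,0,0,0,0,0,0,0,0])

```text
clock: 38.55
ee_pos: [0.6866, 0.0105, 0.0936]
tool_rot: [-3.141, -0.0, 1.546]
ft_force: [-2.8, -0.8, 0.4]
gripper_width: 0.0138
grip_force: 20.0
```

>>> drive_tool(deltas=[-0.1,0.0025,0,0,0,0,-0.25,0.006,0,0,0,0,-0.4,0.01,0,0,0,0,-0.55,0.013,0,0,0,0,-0.7,0.017,0,0,0,0,-0.85,0.02,0,0,0,0,-0.95,0.023,0,0,0,0,-0.95,0.023,0,0,0,0])

```text
clock: 39.35
ee_pos: [0.4947, 0.0155, 0.0936]
tool_rot: [-3.14, -0.0, 1.546]
ft_force: [-1.4, 5.0, -7.4]
gripper_width: 0.014
grip_force: 20.0
```

>>> drive_tool(deltas=[-0.03,0.001,0,0,0,0,-0.06,0.0015,0,0,0,0,-0.08,0.002,0,0,0,0,-0.1,0.0025,0,0,0,0])

```text
clock: 39.75
ee_pos: [0.4782, 0.016, 0.0936]
tool_rot: [3.14, -0.001, 1.545]
ft_force: [0.9, 7.3, -3.9]
gripper_width: 0.0136
grip_force: 20.0
```

>>> drive_tool(deltas=[-0.02,0,0,0,0,0,-0.03,0,0,0,0,0,-0.03,0,0,0,0,0])

```text
clock: 40.05
ee_pos: [0.4768, 0.0157, 0.0938]
tool_rot: [3.131, -0.0, 1.545]
ft_force: [23.5, 10.3, -22.0]
gripper_width: 0.0142
grip_force: 20.0
```

>>> drive_tool(deltas=[0,0,0,0,0,0,0,0,0,0,0,0,0,0,0,0,0,0,0,0,0,0,0,0,0,0,0.2,0,0,0,0,0,0.4,0,0,0,0,0,0.7,0,0,0,0,0,0.7,0,0,0], claw=1)

```text
clock: 40.85
ee_pos: [0.4724, 0.0154, 0.2384]
tool_rot: [3.134, 0.001, 1.546]
ft_force: [-0.3, -0.0, 0.6]
gripper_width: 0.0726
grip_force: 0.0
```

>>> drive_tool(deltas=[0.48,-0.85,0,0,0,0,0.48,-0.85,0,0,0,0,0.48,-0.85,0,0,0,0,0.48,-0.85,0,0,0,0,0.48,-0.85,0,0,0,0,0.48,-0.85,0,0,0,0])

```text
clock: 41.45
ee_pos: [0.5666, -0.155, 0.2325]
tool_rot: [-3.14, -0.001, 1.544]
ft_force: [0.3, 0.6, -0.5]
gripper_width: 0.0949
grip_force: 0.0
```

```bash
cat > wh.py <<'E'
from h import *
import sys
from scipy.optimize import brentq
o=ctrl.get_obs(); print(o["clock"],o["ee_pos"],o["tool_rot"],o["gripper_width"])
s=snap("wrist",sys.argv[1]); im=s["image"].astype(int)
c=proj(s,[[.5735,-.154,.065]])[0]; u,v=np.round(c).astype(int); print("pred",c)
box=np.zeros((420,560),bool); box[max(0,v-70):v+70,max(0,u-80):u+80]=1
red=(im[...,0]-im[...,1]>70)&(im[...,0]-im[...,2]>70)&(np.abs(im[...,1]-im[...,2])<40)&box
yel=(im[...,0]-im[...,2]>80)&(im[...,1]-im[...,2]>50)&box
n,l,st,ce=cv2.connectedComponentsWithStats(red.astype(np.uint8)); R=[]
for i in range(1,n):
    if st[i,4]>8: p=unproj(s,[ce[i]],.06)[0]; print("red",st[i],p.round(4)); R.append(p)
n,l,st,ce=cv2.connectedComponentsWithStats(yel.astype(np.uint8))
for i in range(1,n):
    if st[i,4]>8:
        p=unproj(s,[ce[i]],.07)[0]; print("yel",st[i],p.round(4))
        if R:
            x0=np.mean([r[0] for r in R[:2]]); y0=-.154
            us=np.linspace(-1.3,1.3,521); pr=proj(s,np.c_[x0+.03*np.sin(us),y0-.024*.03*np.sin(us)*0+0*us,.043+.03*np.cos(us)])
            k=np.argmin(np.abs(pr[:,0]-ce[i][0])); print("q",us[k],pr[k],ce[i])
cv2.imwrite("pics/"+sys.argv[1]+"c.png",cv2.resize(cv2.cvtColor(s["image"],cv2.COLOR_RGB2BGR)[max(0,v-70):v+70,max(0,u-90):u+90],None,fx=3,fy=3,interpolation=2))
E
python3 wh.py w5
```

```text
41.45 [ 0.56657915 -0.15504915  0.23252772] [-3.14002246e+00 -6.73202675e-04  1.54408949e+00] 0.09488758653113179
pred [285.49339445 184.75491285]
red [283 158   5  16  73] [ 0.5734 -0.1358  0.06  ]
red [284 195   3  15  44] [ 0.5727 -0.1729  0.06  ]
yel [ 205  115  160   15 2332] [ 0.573  -0.0941  0.07  ]
q -0.04499999999999993 [283.74494694 186.65583069] [283.73885077 121.79588336]
yel [308 176   4  17  57] [ 0.5962 -0.1524  0.07  ]
q 0.9200000000000002 [309.27510917 183.3169245 ] [309.26315789 183.71929825]
```

View pics/w5.png

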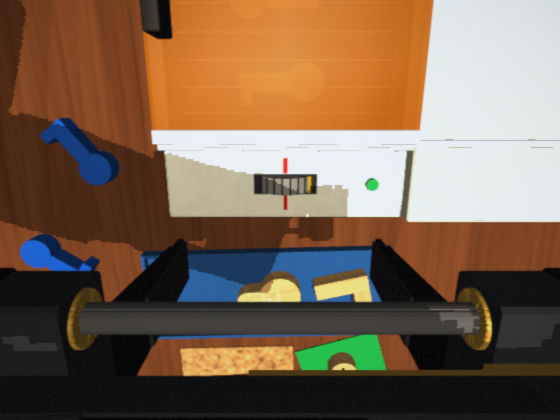

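>>> drive_tool(deltas=[0.07,0.005,-0.2,0,0,0,0.07,0.005,-0.4,0,0,0,0.07,0.005,-0.55,0,0,0,0.07,0.005,-0.65,0,0,0,0.07,0.005,-0.72,0,0,0,0.07,0.005,-0.74,0,0,0,0.07,0.005,-0.74,0,0,0,0.07,0.005,-0.74,0,0,0,0.07,0.005,-0.74,0,0,0,0.07,0.005,-0.74,0,0,0], claw=-1)

```text
clock: 42.5
ee_pos: [0.5812, -0.1535, 0.0864]
tool_rot: [3.14, 0.0, 1.546]
ft_force: [-0.4, 0.1, -0.5]
gripper_width: 0.0206
grip_force: 0.0
```

>>> drive_tool(deltas=[0,0,0,0,0,0,0,0,0,0,0,0,0,0,0,0,0,0])

```text
clock: 42.8
ee_pos: [0.5809, -0.1535, 0.0857]
tool_rot: [3.141, 0.0, 1.546]
ft_force: [0.0, 0.3, 0.6]
gripper_width: 0.0014
grip_force: 0.0
```

>>> drive_tool(deltas=[0,0,-0.03,0,0,0,0,0,-0.055,0,0,0,0,0,-0.06,0,0,0,0,0,-0.06,0,0,0])

```text
clock: 43.2
ee_pos: [0.5808, -0.1534, 0.0733]
tool_rot: [-3.141, -0.0, 1.546]
ft_force: [0.2, -0.1, 0.2]
gripper_width: 0.0006
grip_force: 0.0
```

>>> drive_tool(deltas=[0,0,-0.004,0,0,0,0,0,-0.004,0,0,0,0,0,-0.004,0,0,0])

```text
clock: 43.5
ee_pos: [0.581, -0.1534, 0.073]
tool_rot: [3.141, 0.0, 1.546]
ft_force: [-0.0, -0.5, 1.3]
gripper_width: 0.0003
grip_force: 0.1
```

>>> drive_tool(deltas=[0,0,-0.004,0,0,0,0,0,-0.004,0,0,0,0,0,-0.004,0,0,0])

```text
clock: 43.8
ee_pos: [0.5814, -0.1535, 0.0726]
tool_rot: [3.14, 0.0, 1.546]
ft_force: [1.6, 0.5, 5.0]
gripper_width: 0.0005
grip_force: 2.7
```

>>> drive_tool(deltas=[-0.015,0,0,0,0,0,-0.03,0.0005,0,0,0,0,-0.045,0.001,0,0,0,0,-0.06,0.001,0,0,0,0,-0.075,0.002,0,0,0,0,-0.09,0.002,0,0,0,0,-0.095,0.002,0,0,0,0,-0.095,0.002,0,0,0,0])

```text
clock: 44.6
ee_pos: [0.5618, -0.153, 0.0722]
tool_rot: [-3.142, 0.0, 1.546]
ft_force: [-1.5, 0.9, 6.3]
gripper_width: 0.0004
grip_force: 3.3
```

>>> drive_tool(deltas=[0,0,0.04,0,0,0,0,0,0.2,0,0,0,0.04,0,0.5,0,0,0,0.04,0,0.8,0,0,0,0.04,0,0.8,0,0,0])

```text
clock: 45.1
ee_pos: [0.571, -0.1533, 0.2369]
tool_rot: [3.136, 0.002, 1.546]
ft_force: [-0.7, -0.4, 0.5]
gripper_width: 0.0007
grip_force: 0.0
```

```bash
python3 wh.py w6
```

```text
45.1 [ 0.57101794 -0.15333428  0.23694028] [3.13621102e+00 1.94750163e-03 1.54589126e+00] 0.0006880266125131585
pred [279.72780747 185.13013678]
red [277 159   5  15  69] [ 0.5733 -0.1356  0.06  ]
red [278 196   4  14  44] [ 0.5725 -0.1732  0.06  ]
yel [ 200  115  160   16 2541] [ 0.575  -0.0936  0.07  ]
q 0.02499999999999991 [279.9449185  186.99134526] [279.98150335 122.44391972]
yel [286 178   6  18  98] [ 0.5818 -0.1544  0.07  ]
q 0.30000000000000004 [288.32504686 186.47423945] [288.36734694 186.47959184]
```

>>> drive_tool(deltas=[0.04,0,-0.25,0,0,0,0.04,0,-0.5,0,0,0,0.04,0,-0.68,0,0,0,0.04,0,-0.77,0,0,0,0.04,0,-0.79,0,0,0,0.04,0,-0.795,0,0,0,0.04,0,-0.8,0,0,0,0.04,0,-0.8,0,0,0])

```text
clock: 45.95
ee_pos: [0.5787, -0.1527, 0.0729]
tool_rot: [3.14, -0.0, 1.546]
ft_force: [1.4, 4.7, 8.4]
gripper_width: 0.0006
grip_force: 4.3
```

>>> drive_tool(deltas=[-0.015,0,0,0,0,0,-0.03,0.0005,0,0,0,0,-0.043,0.001,0,0,0,0,-0.046,0.001,0,0,0,0,-0.046,0.001,0,0,0,0,-0.046,0.001,0,0,0,0])

```text
clock: 46.55
ee_pos: [0.5692, -0.1526, 0.0731]
tool_rot: [3.14, 0.0, 1.546]
ft_force: [0.0, 4.2, 11.1]
gripper_width: 0.0007
grip_force: 5.6
```

>>> drive_tool(deltas=[0,0,0.04,0,0,0,0,0,0.2,0,0,0,0,0,0.5,0,0,0,0,0,0.8,0,0,0,0,0,0.8,0,0,0])

```text
clock: 47.05
ee_pos: [0.5695, -0.1532, 0.237]
tool_rot: [3.136, 0.002, 1.546]
ft_force: [0.9, 0.8, -0.7]
gripper_width: 0.0005
grip_force: 0.0
```

```bash
python3 wh.py w7
```

```text
47.05 [ 0.56954659 -0.15316099  0.23698522] [3.13635505e+00 2.01830060e-03 1.54585509e+00] 0.0005299795937606093
pred [281.24999409 185.24381001]
red [279 159   4  15  59] [ 0.5732 -0.1356  0.06  ]
red [279 196   4  14  53] [ 0.5724 -0.1732  0.06  ]
yel [ 201  115  160   16 2560] [ 0.574  -0.0935  0.07  ]
q -0.0050000000000001155 [280.52469633 187.13314807] [280.5 122.5]
yel [280 179   6  17 101] [ 0.5746 -0.1545  0.07  ]
q 0.06000000000000005 [282.54652363 187.07193304] [282.47524752 186.92079208]
```

View pics/w7c.png

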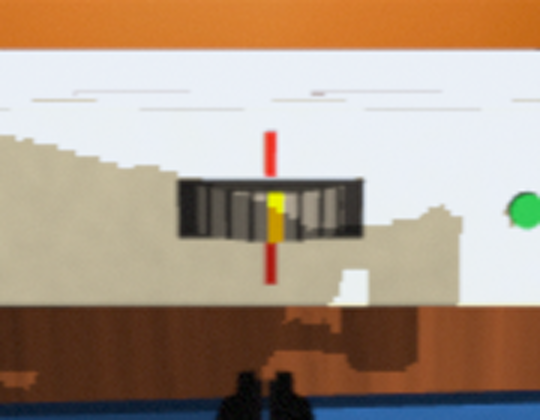

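>>> drive_tool(deltas=[0.02,0,-0.25,0,0,0,0.02,0,-0.5,0,0,0,0.02,0,-0.68,0,0,0,0.02,0,-0.76,0,0,0,0.02,0,-0.785,0,0,0,0.02,0,-0.79,0,0,0,0.02,0,-0.795,0,0,0,0.02,0,-0.795,0,0,0])

```text
clock: 47.9
ee_pos: [0.5729, -0.1529, 0.0736]
tool_rot: [3.141, 0.0, 1.546]
ft_force: [-0.4, -0.8, 0.1]
gripper_width: 0.0001
grip_force: 0.0
```

>>> drive_tool(deltas=[-0.005,0,0,0,0,0,-0.01,0,0,0,0,0,-0.01,0,0,0,0,0,-0.01,0,0,0,0,0])

```text
clock: 48.3
ee_pos: [0.5707, -0.1529, 0.0733]
tool_rot: [3.141, 0.0, 1.546]
ft_force: [-0.7, 0.1, 2.6]
gripper_width: 0.0004
grip_force: 1.1
```

>>> drive_tool(deltas=[0,0,0.04,0,0,0,0,0,0.2,0,0,0,0,0,0.5,0,0,0,0,0,0.8,0,0,0,0,0,0.8,0,0,0])

```text
clock: 48.8
ee_pos: [0.5717, -0.1531, 0.2384]
tool_rot: [3.135, 0.002, 1.546]
ft_force: [0.1, 0.6, -1.0]
gripper_width: 0.0003
grip_force: 0.0
```

```bash
python3 wh.py w8; python3 - <<'E'
from h import *
for n in ["top","scene"]:
    s=snap(n,n+"9")
    for t,p,z in [("plaque",rect(.09,.05),.004),("bracket1",BRK,.004),("key1",KEY,.004)]:
        for d in ctrl.masks_of(t,n)[:5]:
            if d["conf"]>.3 and d["mask"].sum()>20: print(n,t,round(d["conf"],2),np.round(d["rect"]),fit(s,d["mask"],p,z,z+(.016 if t=="plaque" else .022)))
E
```

```text
48.8 [ 0.57173035 -0.15312087  0.23843328] [3.13545127e+00 2.17659889e-03 1.54588091e+00] 0.00031367161206870395
pred [278.86499628 184.97979065]
red [277 159   4  15  60] [ 0.5736 -0.1359  0.06  ]
red [277 196   3  14  41] [ 0.5722 -0.1732  0.06  ]
yel [ 199  115  160   16 2560] [ 0.5745 -0.0935  0.07  ]
q 0.004999999999999893 [278.48157955 186.84771648] [278.5 122.5]
yel [279 179   6  17 101] [ 0.576  -0.1549  0.07  ]
q 0.10000000000000009 [281.42012034 186.74136082] [281.47524752 186.92079208]
top plaque 0.7 [407. 210.  22.  27.] [ 0.0845  0.5006 -0.453  -3.0903]
top bracket1 0.59 [145. 194.  19.  16.] [0.1847 0.5461 0.421  1.0929]
top key1 0.64 [262. 180.  78.  76.] [0.9407 0.5926 0.0289 1.5818]
top key1 0.61 [385. 272.  20.  22.] [ 0.2837  0.2965 -0.375   0.2991]
top key1 0.56 [349. 268.  16.  22.] [ 0.2903  0.2979 -0.2531 -0.6259]
scene plaque 0.82 [138. 250.  17.  21.] [ 0.1888  0.5048 -0.4519  0.0606]
scene bracket1 0.69 [369. 196.  21.  14.] [0.0981 0.4706 0.296  1.459 ]
scene bracket1 0.69 [197. 278.  23.  23.] [ 0.1411  0.6401 -0.3057 -2.9527]
scene bracket1 0.46 [411. 208.  16.  14.] [0.3201 0.5506 0.4202 0.9448]
scene key1 0.63 [196. 190.  13.  22.] [ 0.2009  0.3005 -0.2532 -0.5534]
scene key1 0.54 [158. 196.  24.  19.] [ 0.2181  0.3032 -0.3726  0.2169]
```

View pics/scene9.png

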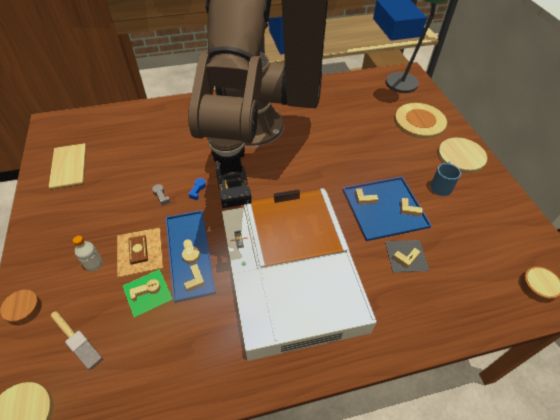

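>>> drive_tool(deltas=[0.01,0,-0.25,0,0,0,0.01,0,-0.5,0,0,0,0.01,0,-0.68,0,0,0,0.01,0,-0.77,0,0,0,0.01,0,-0.79,0,0,0,0.01,0,-0.8,0,0,0,0.01,0,-0.804,0,0,0,0.01,0,-0.804,0,0,0,0.01,0,-0.804,0,0,0])

```text
clock: 50.15
ee_pos: [0.5734, -0.1525, 0.0732]
tool_rot: [3.14, -0.0, 1.546]
ft_force: [1.0, 4.2, 10.8]
gripper_width: 0.0003
grip_force: 5.5
```

>>> drive_tool(deltas=[-0.006,0,0,0,0,0,-0.012,0,0,0,0,0,-0.012,0,0,0,0,0,-0.012,0,0,0,0,0,-0.012,0,0,0,0,0])

```text
clock: 50.65
ee_pos: [0.571, -0.1525, 0.0731]
tool_rot: [3.14, -0.0, 1.546]
ft_force: [0.0, 3.8, 11.3]
gripper_width: 0.0004
grip_force: 5.6
```

>>> drive_tool(deltas=[0,0,0.04,0,0,0,0,0,0.2,0,0,0,0,0,0.5,0,0,0,0,0,0.8,0,0,0,0,0,0.8,0,0,0])

```text
clock: 51.15
ee_pos: [0.5712, -0.1532, 0.2371]
tool_rot: [3.136, 0.002, 1.546]
ft_force: [0.5, -0.3, -0.2]
gripper_width: 0.0004
grip_force: 0.0
```

```bash
python3 wh.py w9
```

```text
51.15 [ 0.5712184  -0.15324081  0.23713559] [3.13630121e+00 2.00192023e-03 1.54574546e+00] 0.0004020388530162042
pred [279.54040924 185.17351807]
red [277 159   5  15  71] [ 0.5734 -0.1358  0.06  ]
red [278 196   3  14  42] [ 0.5726 -0.1731  0.06  ]
yel [ 200  115  160   16 2560] [ 0.5748 -0.0935  0.07  ]
q 0.014999999999999902 [279.55329724 187.04119787] [279.5 122.5]
yel [280 179   5  17  85] [ 0.5758 -0.1547  0.07  ]
q 0.09499999999999997 [282.03677078 186.94997256] [282. 187.]
```

View pics/w9c.png

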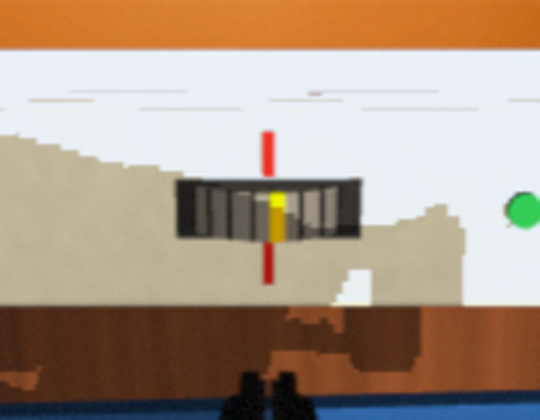

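>>> drive_tool(deltas=[0.02,0,-0.25,0,0,0,0.02,0,-0.5,0,0,0,0.02,0,-0.68,0,0,0,0.02,0,-0.77,0,0,0,0.02,0,-0.79,0,0,0,0.02,0,-0.797,0,0,0,0.02,0,-0.799,0,0,0,0.02,0,-0.799,0,0,0,0.02,0,-0.799,0,0,0])

```text
clock: 52.1
ee_pos: [0.5747, -0.1525, 0.0732]
tool_rot: [3.141, -0.0, 1.546]
ft_force: [0.6, 4.3, 8.8]
gripper_width: 0.0004
grip_force: 4.4
```

>>> drive_tool(deltas=[-0.008,0,0,0,0,0,-0.016,0,0,0,0,0,-0.025,0,0,0,0,0,-0.025,0,0,0,0,0,-0.025,0,0,0,0,0])

```text
clock: 52.6
ee_pos: [0.5695, -0.1525, 0.0732]
tool_rot: [3.141, -0.0, 1.546]
ft_force: [-0.2, 3.8, 8.4]
gripper_width: 0.0004
grip_force: 4.6
```

>>> drive_tool(deltas=[0,0,0.04,0,0,0,0,0,0.2,0,0,0,0,0,0.5,0,0,0,0,0,0.8,0,0,0,0,0,0.8,0,0,0])

```text
clock: 53.1
ee_pos: [0.5702, -0.1533, 0.2374]
tool_rot: [3.136, 0.002, 1.546]
ft_force: [0.6, -0.2, -0.7]
gripper_width: 0.0004
grip_force: 0.0
```

```bash
python3 wh.py w10
```

```text
53.1 [ 0.57015091 -0.15326584  0.237411  ] [3.13628576e+00 2.12030557e-03 1.54577868e+00] 0.00042474756580452596
pred [280.61715074 185.03983682]
red [278 159   5  15  68] [ 0.5734 -0.1359  0.06  ]
red [279 196   3  14  40] [ 0.5725 -0.1733  0.06  ]
yel [ 201  115  160   16 2544] [ 0.575  -0.0936  0.07  ]
q 0.02499999999999991 [280.95672098 186.89540679] [280.92492138 122.45283019]
yel [277 179   6  17 101] [ 0.5724 -0.1547  0.07  ]
q -0.020000000000000018 [279.55729103 186.9298311 ] [279.52475248 186.92079208]
```

```bash
python3 -c "
from station import ctrl
print(ctrl.finish_job())"
```

```text
the job is handed in; nothing more can be done
None
```

The job is handed in at about 53 s: plaque in the middle of the cork mat, all three key blanks flat side by side in the bed, guard pushed shut to its stop, then the power wheel rolled to the index lines (about 0.02 rad off by the last picture); one bracket shifted a few centimetres during the run, but it is still in its tray and I did not touch it.

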